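# Put the stray goods back in their display trays

## Task

Four goods have been left standing about the shop counter: a tea carton, a jam jar, a spray can and a sweets tin. Put each one back in the empty place of the display tray that holds its own kind, set down upright on the tray's floor (the carton square with its row), and let go. Set them down rather than drop them, do not tip them over, and leave the coin bowl and the calculator where they are.

Things in the scene. Friction and masses are not known exactly. Their poses are not given: they have to be found in the camera images.
- carton: Loose upright paperboard tea carton, a plain box 70 (own x) x 48 (own y) x 115 mm high, cream paper with a brown band, about 0.12 kg. Origin: centre of its underside; z up.
- jar: Loose upright small jam jar, amber glass with a paper label and a flat yellow-metal lid: 54 mm diameter up to 50 mm, lid 52 mm diameter from 50 to 68 mm (its top), about 0.25 kg. Round, so its yaw means nothing. Origin: centre of its underside; z up.
- can: Loose upright aluminium spray can: 45 mm diameter up to 98 mm, then a white cap 37 mm diameter up to the top at 128 mm, about 0.18 kg. Round, so its yaw means nothing. Origin: centre of its underside; z up.
- tin: Loose low round steel sweets tin, 62 mm diameter, 40 mm high, with a flat metal lid, about 0.15 kg. Round, so its yaw means nothing. Origin: centre of its underside; z up.
- carton_tray: Display tray of tea cartons: 3 mm brown card, fixed, open on top, floor 3 mm above the counter. Origin: on the counter under the middle of the empty place (88 along x, 66 along y mm inside; carton's 70 side along x), at the tray's -x end (nearest the robot). Along its +x, from 44 to 186 mm, two of the same goods are wedged and cannot move; tops at 118 mm. Side walls 30, near end wall 23 mm high.
- jar_tray: Display tray of jam jars: 3 mm brown card, fixed, open on top, floor 3 mm above the counter. Origin: on the counter under the middle of the empty place (72 x 72 mm inside), at the tray's -x end (nearest the robot). Along its +x, from 36 to 146 mm, two of the same goods are wedged and cannot move; tops at 71 mm. Side walls 26, near end wall 20 mm high.
- can_tray: Display tray of spray cans: 3 mm brown card, fixed, open on top, floor 3 mm above the counter. Origin: on the counter under the middle of the empty place (63 x 63 mm inside), at the tray's -x end (nearest the robot). Along its +x, from 31 to 170 mm, three of the same goods are wedged and cannot move; tops at 131 mm. Side walls 30, near end wall 23 mm high.
- tin_tray: Display tray of sweets tins: 3 mm brown card, fixed, open on top, floor 3 mm above the counter. Origin: on the counter under the middle of the empty place (80 x 80 mm inside), at the tray's -x end (nearest the robot). Along its +x, from 40 to 166 mm, two of the same goods are wedged and cannot move; tops at 43 mm. Side walls 16, near end wall 12 mm high.
- coin_bowl: Bystander: white china change bowl with coins, 96 mm diameter, 40 mm high, standing loose among the goods. Origin: centre of its underside.
- calculator: Bystander: grey desk calculator lying loose on the left of the counter, 190 (x) x 145 (y) x 26 mm high. Origin: centre of its underside.
There are look-alikes about, which are no part of the job. Leave any blue or purple look-alike of the tin alone. Several things have the shape of the can; the one meant has the colours described above.

How it is judged:
By the outcome, as a careful person would: the job done as asked, in the order asked, and still so for the second after the job is handed in, with the robot touching nothing.
It also fails if it takes over 112 s, if anything falls off the work surface, if the arm or the gripper's body presses on something with over 40 N, if the wrist force passes 120 N, or if a joint passes its speed limit or range.

## Robot

A 6-joint arm with a two-finger parallel gripper is mounted at the origin on the work surface. World frame = base frame: x ahead of the robot, y to its left, z up, the work surface at z = 0. Lengths are in m, angles in rad, forces in N, time in s.
With the tool pointing down it reaches from about 0.225 to 0.875 m from the base axis. Payload 3.4 kg.
Tool frame: the origin (TCP) lies at the very end of the fingers, on their centre line; the grasp point (between the pads) lies behind it (manip.grasp_offset is the z of the grasp point in the tool frame, in m); z points along the fingers, y is the line along which they close (so a half turn about z gives the same grasp; the last joint's range is limited). The gripper opens to 85 mm and grips with 20 to 120 N. Pads are 22 mm wide; open, the fingers measure 114 mm over their backs; the gripper's body (76 mm by 85 mm) begins 54 mm behind the grasp point. The pads swing forward as they close: fully open they stand 13 mm farther back than shut.
Start: joints at [1.038, 0.276, 1.505, -0, 1.361, -0.121], TCP at [0.23, 0.527, 0.231] pointing down, gripper open.
Joint ranges: [-2.89, 2.89], [-0.75, 2.08], [0.22, 2.7], [-1.18, 4.32], [0.11, 2.71], [-2.7, 2.7]. Speed limits (rad/s): [2.57, 2.57, 3.14, 3.14, 3.14, 3.14].

## Interface

Orientations are given as a unit quaternion [w, x, y, z].
In Python, from rig import manip gives the robot as it stands.
- The arm moves only by the shell command python3 -m pendant 'ROWS' [FORCE]. ROWS is JSON, a list of rows, each an object of numbers: "dx", "dy", "dz": the shift along the tool's x, y, z in m; "rx", "ry", "rz": the turn, a rotation vector about the tool's x, y, z in degrees; "hand": the finger opening in m, from 0 to 0.0854. In form: [{"dx": .., "dy": .., "dz": .., "rx": .., "ry": .., "rz": .., "hand": ..}, ...]. A call has 1 to 12 rows; each row shifts and turns the commanded pose from where the row before left it, along the tool's axes as they then stand; what a row does not reach is not made up. A row lasts 1/12 s, in which the tool goes at most 41.7 mm and 7.16 degrees, less where a joint would pass 70% of its speed; a pose out of reach is approached as far as the arm can. A call is refused whole if a number of a shift passes 0.0417 or a number of a turn 7.16, either way. A call with a gripper value outside its range is refused whole. The fingers move at their own pace and stop on an object; FORCE is the grip in N (left out, the last holds). Time passes only in rows, so rows that do not move let the fingers close. It gives the time, the measured TCP pose, the force, the opening and the grip force at its end, in the units of the state.
- manip.get_state(): the state, without advancing time (a new reading comes with each control period).
- manip.get_image(name): name is "scene" or "top" or "wrist"; returns a dict with "frame" (420x560x3 uint8, red, green, blue), "fx", "fy", "cx", "cy" (pixels), "position" and "attitude" of the camera in the world; the wrist camera has in their place "mount" (4x4, takes a point from camera to tool coordinates, whose origin is the TCP and whose axes are the flange's). Camera axes: x right, y up, looking along -z (the intrinsics and any distortion apply to the point x, -y, -z); pixel columns grow to the right and rows downward; lengths in m; the calibration is good to about 2 mm. A picture is of the moment at which its call begins: read the wrist's pose just before it. There is no depth.
- manip.sign_off(): hands the job in; it is judged then, once.
The state is a dict: "clock": time; "qpos": joint angles; "qd": joint speeds; "effort": joint torques, N m; "position": TCP position; "ee_rot": TCP orientation; "contact_force": force on the tool from outside, world axes, zero at the start; "moment": the same for the moment, N m; "width": finger opening in m; "gripper_force": force on a finger pad.
Only numpy, scipy, OpenCV 4.12 (cv2) and the standard library are available. Lean on these libraries where they do the work, as an engineer would, in place of code of your own. Each camera call takes 0.05 s, during which the arm holds its last target. There are 200 camera calls.

## Working session

There is one attempt and no reset: what is moved stays moved. The work goes in short steps, Python scripts to look and compute and a shell command to move; the robot and the scene stay as the last step left them, time stands still between calls to the robot, and variables do not carry over. Pictures are saved under pics/ and viewed, at most 15 in all, crops included, and the job is handed in when it is done.

```bash
ls; mkdir -p pics; cat > h.py <<'E'
import numpy as np, cv2
from scipy.spatial.transform import Rotation as R
from rig import manip
def q2R(q): return R.from_quat([q[1],q[2],q[3],q[0]]).as_matrix()
def grab(name):
    s=manip.get_state(); im=manip.get_image(name)
    if name=='wrist':
        T=np.eye(4);T[:3,:3]=q2R(s['ee_rot']);T[:3,3]=s['position'];M=T@np.array(im['mount']);im['C']=M[:3,3];im['A']=M[:3,:3]
    else:
        im['C']=np.array(im['position']);a=np.array(im['attitude']);im['A']=a if a.shape==(3,3) else q2R(a)
    return im
def save(im,fn): cv2.imwrite(fn,cv2.cvtColor(im['frame'],cv2.COLOR_RGB2BGR))
def ray(im,u,v):
    d=im['A']@np.array([(u-im['cx'])/im['fx'],-(v-im['cy'])/im['fy'],-1.]);return im['C'],d/np.linalg.norm(d)
def onz(im,u,v,z):
    c,d=ray(im,u,v);return c+d*(z-c[2])/d[2]
def cross(i1,p1,i2,p2):
    c1,d1=ray(i1,*p1);c2,d2=ray(i2,*p2)
    t=np.linalg.lstsq(np.c_[d1,-d2],c2-c1,rcond=None)[0]
    a,b=c1+t[0]*d1,c2+t[1]*d2;return (a+b)/2,np.linalg.norm(a-b)
def proj(im,P):
    p=im['A'].T@(np.asarray(P)-im['C']);return im['cx']+im['fx']*p[0]/-p[2],im['cy']-im['fy']*p[1]/-p[2]
E
python3 - <<'E'
from h import *
import pickle
print(manip.grasp_offset, manip.get_state())
for n in('scene','top','wrist'):
    im=grab(n);save(im,f'pics/{n}0.png');pickle.dump(im,open(n+'0.pkl','wb'));print(n,{k:v for k,v in im.items() if k not in('frame','A')})
E
```

```text
pics
-0.0187 {'clock': 0.0, 'qpos': array([ 1.03799845e+00,  2.76632760e-01,  1.50615491e+00,  1.33552353e-05,
        1.36065730e+00, -1.20998575e-01]), 'qd': array([-6.51587844e-04,  1.61543338e-03,  8.61251214e-04, -7.00990767e-05,
        3.20454551e-04, -2.65917901e-05]), 'effort': array([-4.04038537e-04, -4.16769755e+01, -2.45803607e+01, -1.41987284e-04,
        1.07012299e-02,  2.08104586e-05]), 'position': array([0.22988243, 0.52647987, 0.23040947]), 'ee_rot': array([-3.03580340e-04,  2.04449172e-01,  9.78876743e-01, -8.75017108e-04]), 'contact_force': array([-0.11870662,  0.07700715, -0.50372034]), 'moment': array([-0.00251857,  0.00653836,  0.02517337]), 'gripper_force': 0.0, 'width': 0.08574460148171939}
scene {'fx': 531.6641506265244, 'fy': 531.6641506265244, 'cx': 273.24639545968006, 'cy': 199.93593037050596, 'position': array([1.222791  , 0.35038971, 1.25932669]), 'attitude': array([0.56727203, 0.16763232, 0.22065015, 0.77550974]), 'C': array([1.222791  , 0.35038971, 1.25932669])}
top {'fx': 396.3838526578159, 'fy': 396.3838526578159, 'cx': 286.5224823829147, 'cy': 206.76478897348179, 'position': array([0.33807941, 0.11944296, 1.22836198]), 'attitude': array([ 0.71290462,  0.03876745, -0.04078718, -0.69899963]), 'C': array([0.33807941, 0.11944296, 1.22836198])}
wrist {'fx': 317.7983163406509, 'fy': 317.7983163406509, 'cx': 278.69417773912977, 'cy': 213.03291988510713, 'mount': array([[ 3.23575615e-04,  9.53773785e-01,  3.00525310e-01,
         7.57564712e-02],
       [ 9.99999500e-01, -2.42935337e-05, -9.99599396e-04,
        -1.14819322e-04],
       [-9.46090878e-04,  3.00525483e-01, -9.53773316e-01,
        -1.42959692e-01],
       [ 0.00000000e+00,  0.00000000e+00,  0.00000000e+00,
         1.00000000e+00]]), 'C': array([0.16054937, 0.55694249, 0.37350718])}
```

View pics/scene0.png

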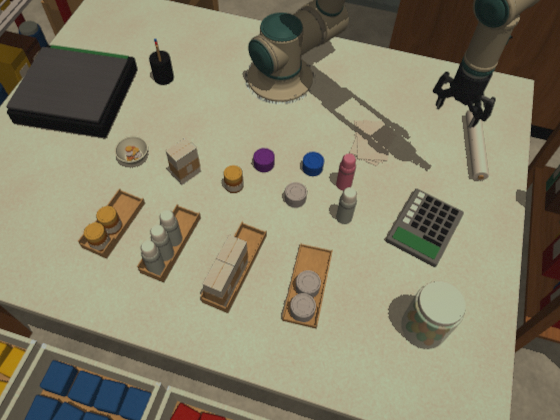

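View pics/top0.png

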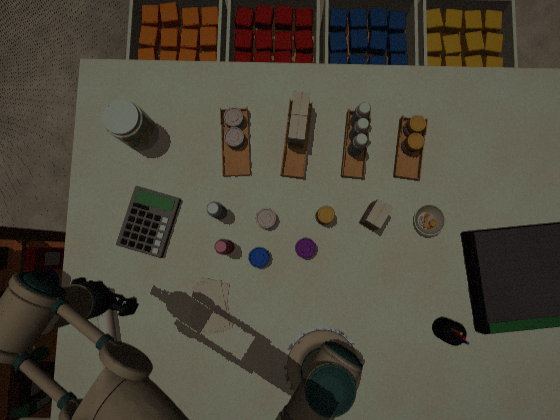

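Scene picture: carton (183,160), jar (233,178), silver tin (296,194), grey can with white cap (347,203). Bowl is at (131,152). Trays left to right are jar, can, carton and tin. The top view has the can (216,210), tin (266,218), jar (326,215) and carton (376,215).
Could be mistaken:
- can: pink one at (346,170) in scene, and the wedged cans at (160,240)
- tin: blue (313,163), purple (264,160), and the wedged tins at (305,290)
- jar: the wedged jars at (100,225), and the big sweets jar at (433,310)
- carton: the wedged cartons at (228,268)

I choose grey with white cap for the can and bare silver for the tin.

```bash
python3 - <<'E'
import pickle,cv2,numpy as np
s=pickle.load(open('scene0.pkl','rb'));t=pickle.load(open('top0.pkl','rb'))
a=cv2.resize(s['frame'][130:330,75:365],None,fx=2.75,fy=2.75,interpolation=cv2.INTER_CUBIC)
cv2.imwrite('pics/sc.png',a[:,:,::-1])
b=cv2.resize(t['frame'][85:275,195:455],None,fx=3,fy=3,interpolation=cv2.INTER_CUBIC)
cv2.imwrite('pics/tc.png',b[:,:,::-1])
E
```

```text
(no output)
```

View pics/sc.png

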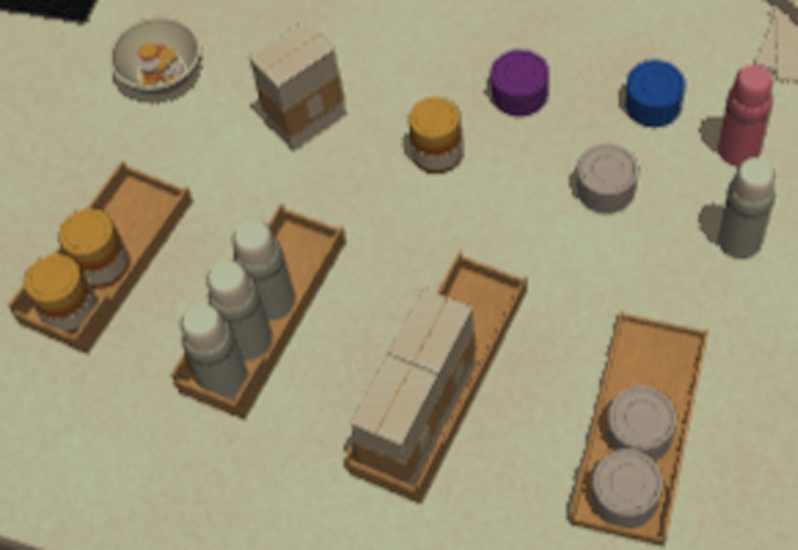

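View pics/tc.png

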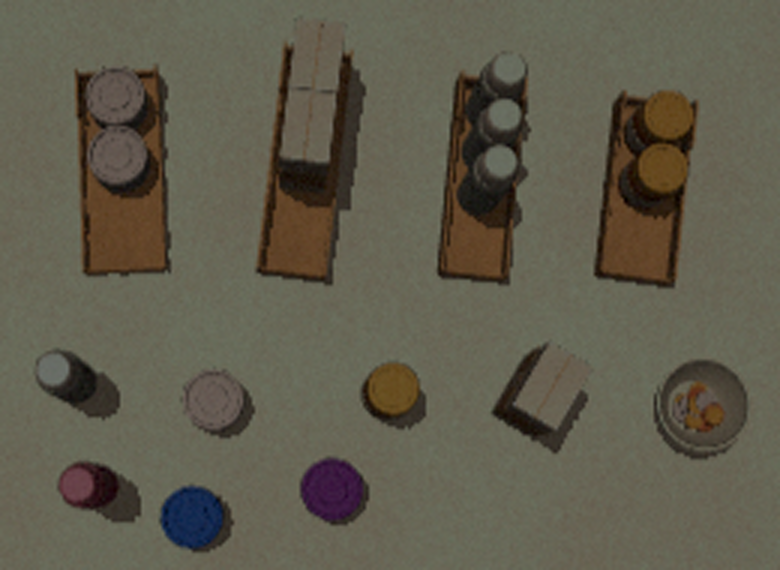

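The crop confirms it. The can has the white cap and grey body, at scene crop (757,178). The tin is bare silver at (606,170), the jar is (436,122) and the carton is (294,60). All four trays have their empty place at the robot end. Next I'll triangulate rough positions.

```bash
python3 - <<'E'
import pickle
from h import *
s=pickle.load(open('scene0.pkl','rb'));t=pickle.load(open('top0.pkl','rb'))
np.set_printoptions(precision=4,suppress=True)
D={'can':((55,372),(757,176)),'tin':((214,400),(606,170)),'jar':((392,389),(436,121)),'carton':((555,385),(294,60)),
'pink':((76,485),(755,84)),'blue':((192,516),(655,85)),'purple':((333,488),(520,75)),'bowl':((702,405),(156,52)),
'tinT L':((85,272),(706,331)),'tinT R':((168,270),(620,317)),'carT L':((259,274),(526,282)),'carT R':((330,280),(460,258)),
'canT L':((441,277),(344,235)),'canT R':((508,281),(282,209)),'jarT L':((598,277),(188,193)),'jarT R':((673,284),(123,166)),
'tinT far':((78,72),(663,540)),'carT far':((313,22),(380,440)),'canlast':((509,70),(205,328)),'jarTfarR':((698,103),(14,310)),'canTnear':((498,162),(255,240))}
for k,(a,b) in D.items():
    p,e=cross(t,(195+a[0]/3,85+a[1]/3),s,(75+b[0]/2.75,130+b[1]/2.75));print(k,p,round(e,4))
E
```

```text
can [0.4535 0.326  0.1116] 0.003
tin [0.437  0.1787 0.0286] 0.0017
jar [0.4491 0.0022 0.0538] 0.0037
carton [ 0.4512 -0.1466  0.0981] 0.0084
pink [0.3481 0.3012 0.11  ] 0.0004
blue [0.3201 0.1979 0.0291] 0.0019
purple [0.3504 0.0584 0.028 ] 0.0044
bowl [ 0.4413 -0.314   0.0314] 0.0026
tinT L [0.57   0.3179 0.0062] 0.002
tinT R [ 0.5756  0.2334 -0.0041] 0.0042
carT L [0.5715 0.1369 0.0056] 0.0031
carT R [0.5661 0.0647 0.0056] 0.0072
canT L [ 0.5731 -0.0537 -0.    ] 0.0036
canT R [ 0.5685 -0.1217  0.0087] 0.0047
jarT L [ 0.5765 -0.2195  0.0025] 0.0001
jarT R [ 0.5694 -0.2953  0.0072] 0.0023
tinT far [0.7833 0.3321 0.0126] 0.0018
carT far [0.8048 0.0857 0.1067] 0.0014
canlast [ 0.7563 -0.1007  0.1126] 0.0082
jarTfarR [ 0.7577 -0.3156  0.0242] 0.0092
canTnear [ 0.6634 -0.0908  0.118 ] 0.0043
```

```bash
python3 -m pendant '[{"dz":-0.03,"rz":-6.8},{"dz":-0.03,"rz":-6.8},{"dz":-0.03,"rz":-6.8}]' 40
python3 -m pendant '[{"dx":-0.02,"dy":-0.03},{"dx":-0.02,"dy":-0.03},{"dx":-0.02,"dy":-0.03},{"dx":-0.02,"dy":-0.03},{"dx":-0.02,"dy":-0.03},{"dx":-0.02,"dy":-0.03},{"dx":-0.02,"dy":-0.03},{"dx":-0.02,"dy":-0.03},{"dx":-0.02,"dy":-0.03},{"dx":-0.02,"dy":-0.03},{"dx":-0.02,"dy":-0.03},{"dx":-0.02,"dy":-0.03}]'
python3 -m pendant '[{},{},{}]'
python3 -c "
from h import *;import pickle
i=grab('wrist');pickle.dump(i,open('w1.pkl','wb'));save(i,'pics/w1.png');print(i['C'])"
python3 -m pendant '[{"dx":0.003,"dy":-0.025},{"dx":0.003,"dy":-0.025},{"dx":0.003,"dy":-0.025},{"dx":0.003,"dy":-0.025},{"dx":0.003,"dy":-0.025},{"dx":0.003,"dy":-0.025},{"dy":-0.025},{"dy":-0.025},{},{},{}]'
python3 -c "
from h import *;import pickle
i=grab('wrist');pickle.dump(i,open('w2.pkl','wb'));save(i,'pics/w2.png');print(i['C'])
a,b=[cv2.imread(f'pics/w{k}.png') for k in (1,2)]
cv2.imwrite('pics/w12.png',cv2.resize(np.hstack([a,b]),None,fx=.714,fy=.714,interpolation=cv2.INTER_AREA))"
```

```text
[0.16057173 0.55699588 0.37364413]
[0.16059608 0.55702613 0.37374223]invalid input
invalid input
invalid input
invalid input
```

View pics/w12.png

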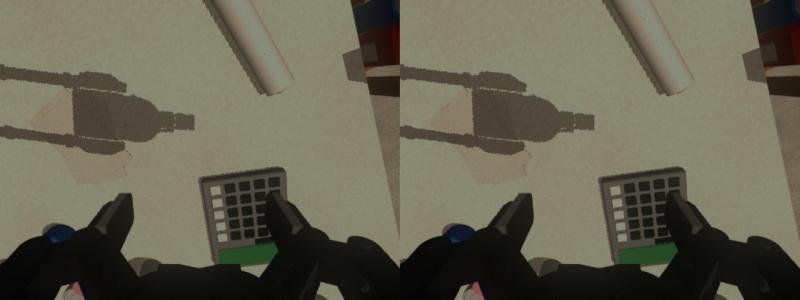

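The calls were refused because rows apparently need every field. The picture shows the gripper filling the lower part of the wrist view, with the clear part under and behind the camera. So I'll stand farther forward.

```bash
python3 -m pendant '[{"dx":0,"dy":0,"dz":-0.03,"rx":0,"ry":0,"rz":-6.8,"hand":0.085},{"dx":0,"dy":0,"dz":-0.03,"rx":0,"ry":0,"rz":-6.8,"hand":0.085},{"dx":0,"dy":0,"dz":-0.03,"rx":0,"ry":0,"rz":-6.8,"hand":0.085}]' 40 && python3 -m pendant '[{"dx":-0.028,"dy":-0.028,"dz":0,"rx":0,"ry":0,"rz":0,"hand":0.085},{"dx":-0.028,"dy":-0.028,"dz":0,"rx":0,"ry":0,"rz":0,"hand":0.085},{"dx":-0.028,"dy":-0.028,"dz":0,"rx":0,"ry":0,"rz":0,"hand":0.085},{"dx":-0.028,"dy":-0.028,"dz":0,"rx":0,"ry":0,"rz":0,"hand":0.085},{"dx":-0.028,"dy":-0.028,"dz":0,"rx":0,"ry":0,"rz":0,"hand":0.085},{"dx":-0.028,"dy":-0.028,"dz":0,"rx":0,"ry":0,"rz":0,"hand":0.085},{"dx":-0.028,"dy":-0.028,"dz":0,"rx":0,"ry":0,"rz":0,"hand":0.085},{"dx":-0.028,"dy":-0.028,"dz":0,"rx":0,"ry":0,"rz":0,"hand":0.085},{"dx":-0.028,"dy":-0.028,"dz":0,"rx":0,"ry":0,"rz":0,"hand":0.085},{"dx":-0.028,"dy":-0.028,"dz":0,"rx":0,"ry":0,"rz":0,"hand":0.085},{"dx":-0.028,"dy":-0.028,"dz":0,"rx":0,"ry":0,"rz":0,"hand":0.085},{"dx":-0.028,"dy":-0.028,"dz":0,"rx":0,"ry":0,"rz":0,"hand":0.085}]'
python3 -m pendant '[{"dx":0,"dy":0,"dz":0,"rx":0,"ry":0,"rz":0,"hand":0.085},{"dx":0,"dy":0,"dz":0,"rx":0,"ry":0,"rz":0,"hand":0.085},{"dx":0,"dy":0,"dz":0,"rx":0,"ry":0,"rz":0,"hand":0.085}]'
python3 -c "
from h import *;import pickle
i=grab('wrist');pickle.dump(i,open('w1.pkl','wb'));save(i,'pics/w1.png');print(i['C'])"
```

```text
clock: 0.5
position: [0.2299, 0.5265, 0.3217]
ee_rot: [-0.0, 0.025, 1.0, -0.001]
contact_force: [1.1, 0.8, -0.1]
width: 0.0852
gripper_force: 0.0
clock: 1.5
position: [0.5478, 0.171, 0.3213]
ee_rot: [0.0, 0.028, 1.0, 0.0]
contact_force: [-0.0, 1.4, -0.1]
width: 0.0852
gripper_force: 0.0
clock: 1.75
position: [0.5466, 0.1728, 0.321]
ee_rot: [-0.001, 0.028, 1.0, 0.0]
contact_force: [-0.6, -0.4, 0.4]
width: 0.0853
gripper_force: 0.0
[0.4710405  0.17656777 0.46402094]
```

```bash
python3 -m pendant '[{"dx":0,"dy":-0.028,"dz":0,"rx":0,"ry":0,"rz":0,"hand":0.085},{"dx":0,"dy":-0.028,"dz":0,"rx":0,"ry":0,"rz":0,"hand":0.085},{"dx":0,"dy":-0.028,"dz":0,"rx":0,"ry":0,"rz":0,"hand":0.085},{"dx":0,"dy":-0.028,"dz":0,"rx":0,"ry":0,"rz":0,"hand":0.085},{"dx":0,"dy":-0.028,"dz":0,"rx":0,"ry":0,"rz":0,"hand":0.085},{"dx":0,"dy":-0.028,"dz":0,"rx":0,"ry":0,"rz":0,"hand":0.085},{"dx":0,"dy":-0.028,"dz":0,"rx":0,"ry":0,"rz":0,"hand":0.085},{"dx":0,"dy":-0.028,"dz":0,"rx":0,"ry":0,"rz":0,"hand":0.085},{"dx":0,"dy":0,"dz":0,"rx":0,"ry":0,"rz":0,"hand":0.085},{"dx":0,"dy":0,"dz":0,"rx":0,"ry":0,"rz":0,"hand":0.085},{"dx":0,"dy":0,"dz":0,"rx":0,"ry":0,"rz":0,"hand":0.085}]'
python3 -c "
from h import *;import pickle
i=grab('wrist');pickle.dump(i,open('w2.pkl','wb'));save(i,'pics/w2.png');print(i['C'])
a,b=[cv2.imread(f'pics/w{k}.png')[:300] for k in (1,2)]
cv2.imwrite('pics/w12.png',np.vstack([a,b]))"
```

```text
clock: 2.72
position: [0.5341, -0.0493, 0.3215]
ee_rot: [0.0, 0.027, 1.0, 0.001]
contact_force: [0.8, 0.4, -0.1]
width: 0.0848
gripper_force: 0.0
[ 0.45829752 -0.04577336  0.46448576]
```

View pics/w12.png

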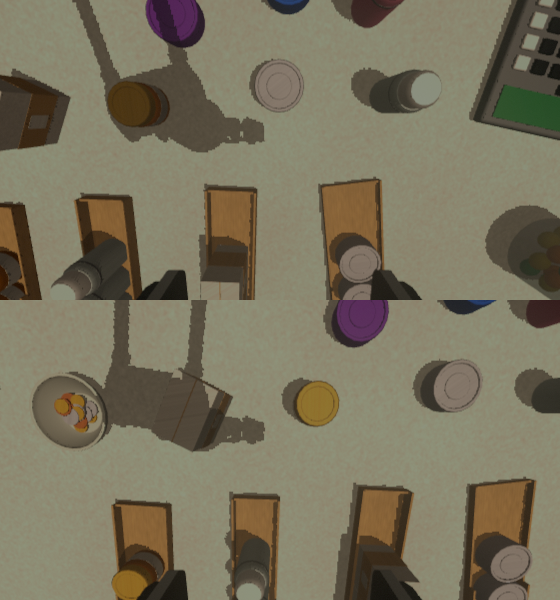

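The stacked pictures show both views, with w1 on top and w2 below. Goods in w1: jar (132,103), tin (279,86), can cap (425,88). In w2: carton (195,110), jar (317,103), tin (457,86). The near tray edges sit at rows of about 180-203 in both. Next come the masks and triangulation.

```bash
cat > seg.py <<'E'
from h import *
import pickle
np.set_printoptions(precision=4,suppress=True)
W={k:pickle.load(open(f'w{k}.pkl','rb')) for k in(1,2)}
def blobs(im,fn,amin=150):
    f=cv2.GaussianBlur(im['frame'],(3,3),0);hsv=cv2.cvtColor(f,cv2.COLOR_RGB2HSV).astype(int);rgb=f.astype(int)
    m=fn(hsv,rgb).astype(np.uint8)*255;m[300:]=0
    m=cv2.morphologyEx(m,cv2.MORPH_OPEN,np.ones((3,3)))
    return [c for c in cv2.findContours(m,cv2.RETR_EXTERNAL,cv2.CHAIN_APPROX_NONE)[0] if cv2.contourArea(c)>amin]
E
python3 - <<'E'
from seg import *
for k,im in W.items():
    for (u,v) in {1:[(132,103),(279,86),(425,88),(40,130),(230,215),(350,210),(110,230),(300,150)],2:[(317,103),(457,86),(185,105),(215,95),(140,225),(385,210),(300,150)]}[k]:
        p=im['frame'][v-2:v+3,u-2:u+3].reshape(-1,3).mean(0);print(k,u,v,p.round(),cv2.cvtColor(np.uint8([[p]]),cv2.COLOR_RGB2HSV)[0,0])
    for nm,fn in dict(lid=lambda h,r:(abs(h[...,0]-20)<6)&(h[...,1]>170),tin=lambda h,r:(r[...,0]-r[...,1]>3)&(h[...,1]<70)&(h[...,2]>90),cap=lambda h,r:(h[...,1]<38)&(h[...,2]>120),tray=lambda h,r:(h[...,0]<19)&(h[...,1]>100)&(h[...,1]<190)).items():
        for c in blobs(im,fn):
            print(k,nm,cv2.contourArea(c),cv2.boundingRect(c),np.round(cv2.fitEllipse(c),1) if 0 else [np.round(x,1) for x in cv2.fitEllipse(c)])
E
```

```text
1 132 103 [75. 53. 20.] [ 18 190  74]
1 279 86 [132. 119. 106.] [ 15  51 131]
1 425 88 [138. 143. 125.] [ 37  31 142]
1 40 130 [58. 41. 23.] [ 15 157  57]
1 230 215 [133.  96.  54.] [ 16 151 132]
1 350 210 [134.  98.  55.] [ 16 150 134]
1 110 230 [133.  96.  52.] [ 16 155 133]
1 300 150 [139. 139. 115.] [ 29  44 139]
1 lid 1466.5 (109, 82, 46, 43) [array([130.5, 102.7]), array([42.3, 44.7]), np.float64(123.7)]
1 tin 324.5 (343, 284, 28, 16) [array([358.6, 292.4]), array([15.6, 29.6]), np.float64(78.1)]
1 tin 287.5 (221, 282, 19, 18) [array([230. , 290.6]), array([19.2, 20.9]), np.float64(121.2)]
1 tin 1115.5 (340, 245, 41, 38) [array([359.4, 263.3]), array([35.4, 40.7]), np.float64(58.9)]
1 tin 1781.5 (26, 209, 46, 90) [array([ 47.6, 248.3]), array([38.6, 83.9]), np.float64(176.3)]
1 tin 2488.5 (256, 196, 49, 100) [array([274.6, 242.3]), array([42.5, 92.8]), np.float64(12.3)]
1 tin 4554.0 (390, 183, 143, 117) [array([469.5, 243.5]), array([ 74.1, 153.3]), np.float64(68.0)]
1 tin 2218.0 (162, 179, 57, 121) [array([196.6, 241.9]), array([ 54.5, 106.2]), np.float64(178.5)]
1 tin 157.0 (
[... 3558 characters left out ...]
59.7]), np.float64(155.1)]
2 tin 1551.5 (127, 0, 48, 70) [array([147.6,  30.1]), array([42.3, 69.6]), np.float64(3.9)]
2 tin 8953.5 (5, 0, 110, 152) [array([63. , 62.7]), array([ 87.8, 172.8]), np.float64(173.7)]
2 tray 4102.5 (111, 201, 62, 89) [array([143. , 238.6]), array([63.4, 89.4]), np.float64(170.4)]
2 tray 2719.5 (231, 195, 49, 105) [array([255. , 240.8]), array([ 48.1, 128.5]), np.float64(179.2)]
2 tray 4108.0 (345, 187, 69, 113) [array([378.3, 230.7]), array([ 57. , 119.7]), np.float64(15.6)]
2 tray 4265.5 (464, 179, 72, 121) [array([496.9, 228.3]), array([ 63.2, 133. ]), np.float64(14.5)]
2 tray 597.0 (529, 0, 31, 26) [array([545.1,  11.4]), array([27.8, 32. ]), np.float64(87.7)]
```

```bash
python3 - <<'E'
from seg import *
print('jar',cross(W[1],(131,102.7),W[2],(316.8,102.6)))
print('tin',cross(W[1],(279.3,85.5),W[2],(457.8,85)))
t=pickle.load(open('top0.pkl','rb'));s=pickle.load(open('scene0.pkl','rb'))
print('can w1/top',cross(W[1],(425.9,88.6),t,(213.3,209)),'w1/scene',cross(W[1],(425.9,88.6),s,(350,194)), onz(W[1],425.9,88.6,.128))
fn=lambda h,r:(h[...,0]<19)&(h[...,1]>100)&(h[...,1]<190)
wd=dict(tin=(.086,0),car=(.072,0),can=(.069,0),jar=(.078,0))
for k,nm in [(1,'tin'),(1,'car'),(1,'can'),(2,'tin'),(2,'car'),(2,'can'),(2,'jar')]:
    im=W[k]; u0={(1,'tin'):350,(1,'car'):230,(1,'can'):110,(2,'tin'):500,(2,'car'):380,(2,'can'):255,(2,'jar'):143}[k,nm]
    c=[c for c in blobs(im,fn,1500) if cv2.pointPolygonTest(c,(u0,215),False)>=0][0][:,0,:]
    us=np.unique(c[:,0]);top=np.array([[u,c[c[:,0]==u,1].min()] for u in us])
    near=top[top[:,1]<top[:,1].min()+9]
    a=near[2:-2]; pl=np.polyfit(a[:,0],a[:,1],1)
    L,Rr=near[:,0].min(),near[:,0].max()
    PL,PR=[onz(im,u,np.polyval(pl,u),0) for u in(L,Rr)]
    # side edges (min/max u per row)
    e=[]
    for f in (np.min,np.max):
        rows=np.arange(212,240);uu=np.array([f(c[c[:,1]==v,0]) for v in rows]);q=np.polyfit(rows,uu,1);q=np.polyfit(rows[abs(uu-np.polyval(q,rows))<1.5],uu[abs(uu-np.polyval(q,rows))<1.5],1) ;e.append([np.polyval(q,212),np.polyval(q,240)])
    hz={'tin':.016,'car':.03,'can':.03,'jar':.026}[nm]
    # left side (u small = -y): if image-left of centre outermost is top edge else bottom
    S=[]
    for i in(0,1):
        out=(e[i][0]<im['cx'])==(i==0); z=hz if out else 0.
        S.append([onz(im,e[i][0],212,z)[:2],onz(im,e[i][1],240,z)[:2]])
    S=np.array(S)
    yaw=[np.degrees(np.arctan2(*(S[i][1]-S[i][0])[::-1])) for i in(0,1)]
    print(k,nm,'near px',L,Rr,np.polyval(pl,[L,Rr]).round(1),'PL',PL[:2],'PR',PR[:2],'w',round(np.linalg.norm(PL-PR),4),'edgeyaw',round(np.degrees(np.arctan2((PL-PR)[1],(PL-PR)[0]))-90+0,1),'sides yaw',np.round(yaw,1),'mid',S.mean((0))[0],S.mean(0)[1],'sep',round(np.linalg.norm(S[0,0]-S[1,0]),4))
im=W[2]
cv2.imwrite('pics/car.png',cv2.resize(im['frame'][55:165,140:260],None,fx=5,fy=5,interpolation=cv2.INTER_CUBIC)[:,:,::-1].clip(0,140)/140*255)
E
```

```text
jar (array([0.4492, 0.0011, 0.0613]), np.float64(0.00016290559230135315))
tin (array([0.4378, 0.1797, 0.039 ]), np.float64(0.0006860984611061564))
can w1/top (array([0.4542, 0.3231, 0.1258]), np.float64(0.004152056039492083)) w1/scene (array([0.456 , 0.3275, 0.1168]), np.float64(0.0016169741704580283)) [0.456  0.3234 0.128 ]
1 tin near px 321 381 [185.7 178.5] PL [0.5775 0.2342] PR [0.5716 0.3231] w 0.0891 edgeyaw -176.2 sides yaw [4.1 2.7] mid [0.6186 0.2789] [0.6641 0.2816] sep 0.0851
1 car near px 205 256 [186.9 189.2] PL [0.5696 0.0614] PR [0.5773 0.1371] w 0.0761 edgeyaw -185.8 sides yaw [-6.2 -5.3] mid [0.6062 0.0988] [0.6507 0.0944] sep 0.0701
1 can near px 75 131 [196.5 196.4] PL [ 0.5731 -0.1356] PR [ 0.5777 -0.0515] w 0.0842 edgeyaw -183.1 sides yaw [-5.5 -5.4] mid [ 0.5957 -0.087 ] [ 0.6401 -0.0912] sep 0.0668
2 tin near px 473 535 [185.  178.7] PL [0.5768 0.2391] PR [0.5721 0.3298] w 0.0908 edgeyaw -177.0 sides yaw [3.5 3.5] mid [0.6188 0.2797] [0.6644 0.2825] sep 0.0836
2 car near px 358 413 [186.2 190.6] PL [0.5693 0.0676] PR [0.5805 0.1502] w 0.0833 edgeyaw -187.7 sides yaw [-6.  -6.1] mid [0.6068 0.1002] [0.6513 0.0955] sep 0.0708
2 can near px 231 279 [195.1 196.8] PL [ 0.5725 -0.1231] PR [ 0.5792 -0.0511] w 0.0723 edgeyaw -185.3 sides yaw [-5.7 -4.3] mid [ 0.5965 -0.087 ] [ 0.6411 -0.0909] sep 0.0683
2 jar near px 111 170 [201.4 203.7] PL [ 0.5725 -0.3054] PR [ 0.581  -0.2168] w 0.089 edgeyaw -185.4 sides yaw [-7. -7.] mid [ 0.588  -0.2558] [ 0.6326 -0.2613] sep 0.0757[ WARN:0@0.526] global loadsave.cpp:1063 imwrite_ Unsupported depth image for selected encoder is fallbacked to CV_8U.
```

View pics/car.png

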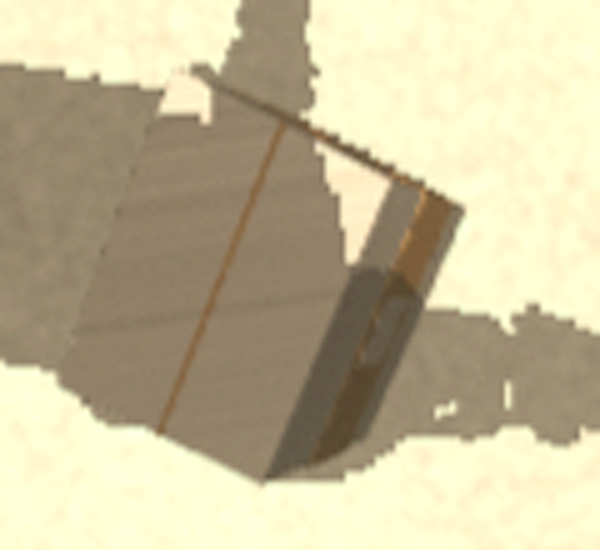

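The carton crop has top-face corners at (190,70), (393,180), (262,482) and (62,375), with the brown seam down the middle. Turn these into a pose.

```bash
cat >> h.py <<'E'
def plan(x,y,z,ang):
    "rz to bring tool-x to world angle ang(deg) then shifts in tool axes"
    s=manip.get_state();Rm=q2R(s['ee_rot']);p=np.array(s['position'])
    a=np.degrees(np.arctan2(Rm[1,0],Rm[0,0]));d=(ang-a+180)%360-180
    t=np.radians(a+d);X=np.array([np.cos(t),np.sin(t)]);Y=np.array([np.sin(t),-np.cos(t)])
    w=np.array([x,y])-p[:2]
    print('at',p.round(4),'ang',round(a,1),'tilt z',Rm[:,2].round(4),'| rz %.1f dx %.4f dy %.4f dz %.4f'%(-d,w@X,w@Y,p[2]-z), 'q6',round(s['qpos'][5],2))
E
python3 - <<'E'
from seg import *
im=W[2]
C=np.array([onz(im,140+u/5,55+v/5,.115) for u,v in[(190,70),(393,180),(262,482),(62,375)]]);print(C)
for i in range(4):
    d=C[(i+1)%4]-C[i];print(np.linalg.norm(d).round(4),np.degrees(np.arctan2(d[1],d[0])).round(1))
print('centre',C.mean(0))
t=pickle.load(open('top0.pkl','rb'));s=pickle.load(open('scene0.pkl','rb'))
print(cross(im,(185.2,110.4),t,(379,213.3)),cross(im,(185.2,110.4),s,(182,152)))
print([cross(im,(218.6,91),o,p) for o,p in((t,(363,0)),)][:0])
for yaw in (-30,-25,):plan(*C.mean(0)[:2],.25,180+yaw)
E
```

```text
[[ 0.4109 -0.1443  0.115 ]
 [ 0.4337 -0.1057  0.115 ]
 [ 0.4933 -0.141   0.115 ]
 [ 0.4686 -0.1804  0.115 ]]
0.0448 59.3
0.0692 -30.6
0.0465 -122.0
0.0681 148.0
centre [ 0.4516 -0.1429  0.115 ]
(array([ 0.4508, -0.1444,  0.1109]), np.float64(0.0011112704096218542)) (array([ 0.4498, -0.1456,  0.0955]), np.float64(0.005092153491322198))
[]
at [ 0.5342 -0.0492  0.3215] ang 176.9 tilt z [ 0.0004  0.0009 -1.    ] | rz 26.9 dx 0.0247 dy -0.1224 dz 0.0715 q6 -1.74
at [ 0.5342 -0.0492  0.3215] ang 176.9 tilt z [ 0.0004  0.0009 -1.    ] | rz 21.9 dx 0.0352 dy -0.1198 dz 0.0715 q6 -1.74
```

The carton's height check reads 0.111 against 0.115, which is acceptable. Its place, (0.620, 0.098) with yaw -6°, and the others are within reach. Now going above the carton.

```bash
python3 -m pendant '[{"dx":0,"dy":0,"dz":0,"rx":0,"ry":0,"rz":7,"hand":0.085},{"dx":0,"dy":0,"dz":0,"rx":0,"ry":0,"rz":7,"hand":0.085},{"dx":0,"dy":0,"dz":0,"rx":0,"ry":0,"rz":7,"hand":0.085},{"dx":0,"dy":0,"dz":0,"rx":0,"ry":0,"rz":7,"hand":0.085},{"dx":0.0045,"dy":-0.0247,"dz":0.03,"rx":0,"ry":0,"rz":0,"hand":0.085},{"dx":0.0045,"dy":-0.0247,"dz":0.03,"rx":0,"ry":0,"rz":0,"hand":0.085},{"dx":0.0045,"dy":-0.0247,"dz":0.03,"rx":0,"ry":0,"rz":0,"hand":0.085},{"dx":0.0045,"dy":-0.0247,"dz":0.03,"rx":0,"ry":0,"rz":0,"hand":0.085},{"dx":0.0045,"dy":-0.0247,"dz":0.03,"rx":0,"ry":0,"rz":0,"hand":0.085},{"dx":0,"dy":0,"dz":0,"rx":0,"ry":0,"rz":0,"hand":0.085},{"dx":0,"dy":0,"dz":0,"rx":0,"ry":0,"rz":0,"hand":0.085}]' 40
python3 -c "
from h import *
plan(.451,-.1435,.066,149)"
```

```text
clock: 3.68
position: [0.4499, -0.1435, 0.17]
ee_rot: [-0.002, 0.269, 0.963, 0.001]
contact_force: [-0.1, -0.2, -0.0]
width: 0.0854
gripper_force: 0.0
at [ 0.4499 -0.1435  0.17  ] ang 148.8 tilt z [-0.0031  0.0024 -1.    ] | rz -0.2 dx -0.0010 dy 0.0006 dz 0.1040 q6 -1.48
```

```bash
python3 -m pendant '[{"dx":-0.001,"dy":0,"dz":0.03,"rx":0,"ry":0,"rz":0,"hand":0.085},{"dx":0,"dy":0,"dz":0.03,"rx":0,"ry":0,"rz":0,"hand":0.085},{"dx":0,"dy":0,"dz":0.03,"rx":0,"ry":0,"rz":0,"hand":0.085},{"dx":0,"dy":0,"dz":0.014,"rx":0,"ry":0,"rz":0,"hand":0.085},{"dx":0,"dy":0,"dz":0,"rx":0,"ry":0,"rz":0,"hand":0.085},{"dx":0,"dy":0,"dz":0,"rx":0,"ry":0,"rz":0,"hand":0.085}]' 40
python3 -m pendant '[{"dx":0,"dy":0,"dz":0,"rx":0,"ry":0,"rz":0,"hand":0.055},{"dx":0,"dy":0,"dz":0,"rx":0,"ry":0,"rz":0,"hand":0.055},{"dx":0,"dy":0,"dz":0,"rx":0,"ry":0,"rz":0,"hand":0.055},{"dx":0,"dy":0,"dz":0,"rx":0,"ry":0,"rz":0,"hand":0.04},{"dx":0,"dy":0,"dz":0,"rx":0,"ry":0,"rz":0,"hand":0.04},{"dx":0,"dy":0,"dz":0,"rx":0,"ry":0,"rz":0,"hand":0.04},{"dx":0,"dy":0,"dz":0,"rx":0,"ry":0,"rz":0,"hand":0.04},{"dx":0,"dy":0,"dz":0,"rx":0,"ry":0,"rz":0,"hand":0.04}]' 40
```

```text
clock: 4.18
position: [0.4541, -0.1448, 0.0682]
ee_rot: [0.001, 0.268, 0.963, 0.0]
contact_force: [-0.7, -0.4, 0.3]
width: 0.0847
gripper_force: 0.0
clock: 4.85
position: [0.4531, -0.1458, 0.0687]
ee_rot: [0.002, 0.269, 0.963, -0.0]
contact_force: [-0.1, 1.0, 7.6]
width: 0.0477
gripper_force: 41.7
```

```bash
python3 -m pendant '[{"dx":0,"dy":0,"dz":-0.02,"rx":0,"ry":0,"rz":0,"hand":0.04},{"dx":0,"dy":0,"dz":-0.03,"rx":0,"ry":0,"rz":0,"hand":0.04},{"dx":0,"dy":0,"dz":-0.03,"rx":0,"ry":0,"rz":0,"hand":0.04},{"dx":0,"dy":0,"dz":-0.02,"rx":0,"ry":0,"rz":-5,"hand":0.04},{"dx":0,"dy":0,"dz":0,"rx":0,"ry":0,"rz":-5,"hand":0.04},{"dx":0,"dy":0,"dz":0,"rx":0,"ry":0,"rz":-5,"hand":0.04},{"dx":0,"dy":0,"dz":0,"rx":0,"ry":0,"rz":-5,"hand":0.04},{"dx":0,"dy":0,"dz":0,"rx":0,"ry":0,"rz":-5,"hand":0.04},{"dx":0,"dy":0,"dz":0,"rx":0,"ry":0,"rz":0,"hand":0.04},{"dx":0,"dy":0,"dz":0,"rx":0,"ry":0,"rz":0,"hand":0.04}]' 40
python3 -c "
from h import *
plan(.622,.0978,.12,174)"
```

```text
clock: 5.68
position: [0.4519, -0.1454, 0.1673]
ee_rot: [-0.0, 0.055, 0.998, 0.0]
contact_force: [-0.1, -0.3, -0.1]
width: 0.0477
gripper_force: 41.7
at [ 0.4519 -0.1454  0.1673] ang 173.7 tilt z [-0.e+00  1.e-04 -1.e+00] | rz -0.3 dx -0.1438 dy 0.2596 dz 0.0473 q6 -1.92
```

```bash
python3 -m pendant '[{"dx":-0.012,"dy":0.022,"dz":0,"rx":0,"ry":0,"rz":0,"hand":0.04},{"dx":-0.012,"dy":0.022,"dz":0,"rx":0,"ry":0,"rz":0,"hand":0.04},{"dx":-0.012,"dy":0.022,"dz":0,"rx":0,"ry":0,"rz":0,"hand":0.04},{"dx":-0.012,"dy":0.022,"dz":0,"rx":0,"ry":0,"rz":0,"hand":0.04},{"dx":-0.012,"dy":0.022,"dz":0,"rx":0,"ry":0,"rz":0,"hand":0.04},{"dx":-0.012,"dy":0.022,"dz":0,"rx":0,"ry":0,"rz":0,"hand":0.04},{"dx":-0.012,"dy":0.022,"dz":0,"rx":0,"ry":0,"rz":0,"hand":0.04},{"dx":-0.012,"dy":0.022,"dz":0,"rx":0,"ry":0,"rz":0,"hand":0.04},{"dx":-0.012,"dy":0.022,"dz":0,"rx":0,"ry":0,"rz":0,"hand":0.04},{"dx":-0.012,"dy":0.022,"dz":0,"rx":0,"ry":0,"rz":0,"hand":0.04},{"dx":-0.012,"dy":0.022,"dz":0,"rx":0,"ry":0,"rz":0,"hand":0.04},{"dx":-0.012,"dy":0.018,"dz":0,"rx":0,"ry":0,"rz":0,"hand":0.04}]' 40
python3 -m pendant '[{"dx":0,"dy":0,"dz":0,"rx":0,"ry":0,"rz":0,"hand":0.04},{"dx":0,"dy":0,"dz":0,"rx":0,"ry":0,"rz":0,"hand":0.04},{"dx":0,"dy":0,"dz":0,"rx":0,"ry":0,"rz":0,"hand":0.04}]' 40
python3 -c "
from h import *
plan(.622,.0978,.0725,174)
i=grab('wrist');save(i,'pics/p1.png');t=grab('top');save(t,'pics/p1t.png')
a=i['frame'];b=t['frame'][70:230,200:440];b=cv2.resize(b,(560,373))
cv2.imwrite('pics/p1c.png',cv2.resize(np.vstack([a,b]),None,fx=.75,fy=.75)[:,:,::-1])"
```

```text
clock: 6.68
position: [0.6238, 0.0992, 0.167]
ee_rot: [-0.0, 0.055, 0.998, 0.0]
contact_force: [0.7, -0.4, -1.1]
width: 0.0478
gripper_force: 41.9
clock: 6.93
position: [0.6226, 0.0971, 0.1668]
ee_rot: [-0.001, 0.054, 0.999, -0.0]
contact_force: [-0.1, -0.0, -1.6]
width: 0.0478
gripper_force: 42.0
at [0.6226 0.0971 0.1668] ang 173.8 tilt z [-1.6e-03 -6.0e-04 -1.0e+00] | rz -0.2 dx 0.0006 dy 0.0006 dz 0.0943 q6 -1.42
```

View pics/p1c.png

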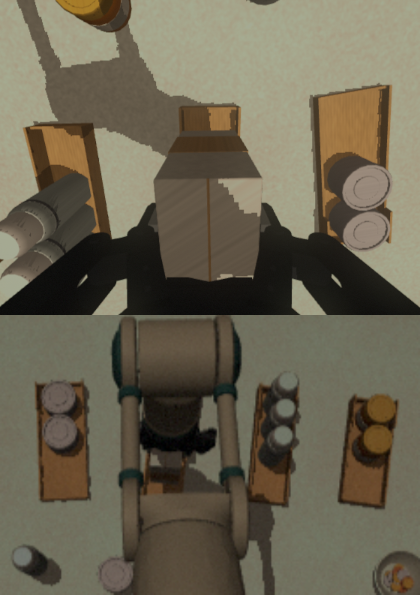

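The carton hangs over its place: its seam is at column 209 and the tray end spans 180-240. Lowering.

```bash
python3 -m pendant '[{"dx":0.0005,"dy":0.0005,"dz":0.02,"rx":0,"ry":0,"rz":0,"hand":0.04},{"dx":0,"dy":0,"dz":0.02,"rx":0,"ry":0,"rz":0,"hand":0.04},{"dx":0,"dy":0,"dz":0.02,"rx":0,"ry":0,"rz":0,"hand":0.04},{"dx":0,"dy":0,"dz":0.015,"rx":0,"ry":0,"rz":0,"hand":0.04},{"dx":0,"dy":0,"dz":0.01,"rx":0,"ry":0,"rz":0,"hand":0.04},{"dx":0,"dy":0,"dz":0.004,"rx":0,"ry":0,"rz":0,"hand":0.04},{"dx":0,"dy":0,"dz":0,"rx":0,"ry":0,"rz":0,"hand":0.04},{"dx":0,"dy":0,"dz":0,"rx":0,"ry":0,"rz":0,"hand":0.04}]' 40
```

```text
clock: 7.7
position: [0.6234, 0.0978, 0.079]
ee_rot: [0.001, 0.054, 0.999, 0.0]
contact_force: [0.3, -0.2, -1.5]
width: 0.0476
gripper_force: 42.0
```

```bash
python3 -m pendant '[{"dx":0,"dy":0,"dz":0.002,"rx":0,"ry":0,"rz":0,"hand":0.04},{"dx":0,"dy":0,"dz":0.002,"rx":0,"ry":0,"rz":0,"hand":0.04},{"dx":0,"dy":0,"dz":0,"rx":0,"ry":0,"rz":0,"hand":0.04},{"dx":0,"dy":0,"dz":0,"rx":0,"ry":0,"rz":0,"hand":0.04}]' 40
```

```text
clock: 8.03
position: [0.623, 0.0982, 0.0747]
ee_rot: [0.0, 0.054, 0.999, 0.0]
contact_force: [0.3, 1.0, -1.1]
width: 0.0479
gripper_force: 42.0
```

```bash
python3 -m pendant '[{"dx":0,"dy":0,"dz":0.002,"rx":0,"ry":0,"rz":0,"hand":0.04},{"dx":0,"dy":0,"dz":0.001,"rx":0,"ry":0,"rz":0,"hand":0.04},{"dx":0,"dy":0,"dz":0,"rx":0,"ry":0,"rz":0,"hand":0.04},{"dx":0,"dy":0,"dz":0,"rx":0,"ry":0,"rz":0,"hand":0.04}]' 40
```

```text
clock: 8.37
position: [0.623, 0.0982, 0.0718]
ee_rot: [0.0, 0.054, 0.999, 0.0]
contact_force: [-1.0, 0.3, 2.3]
width: 0.0476
gripper_force: 42.2
```

```bash
python3 -m pendant '[{"dx":0,"dy":0,"dz":0,"rx":0,"ry":0,"rz":0,"hand":0.052},{"dx":0,"dy":0,"dz":0,"rx":0,"ry":0,"rz":0,"hand":0.058},{"dx":0,"dy":0,"dz":0,"rx":0,"ry":0,"rz":0,"hand":0.066},{"dx":0,"dy":0,"dz":0,"rx":0,"ry":0,"rz":0,"hand":0.07},{"dx":0,"dy":0,"dz":0,"rx":0,"ry":0,"rz":0,"hand":0.07},{"dx":0,"dy":0,"dz":-0.02,"rx":0,"ry":0,"rz":0,"hand":0.07},{"dx":0,"dy":0,"dz":-0.03,"rx":0,"ry":0,"rz":0,"hand":0.07},{"dx":0,"dy":0,"dz":-0.04,"rx":0,"ry":0,"rz":0,"hand":0.07},{"dx":0,"dy":0,"dz":-0.03,"rx":0,"ry":0,"rz":0,"hand":0.07},{"dx":0,"dy":0,"dz":0,"rx":0,"ry":0,"rz":0,"hand":0.085},{"dx":0,"dy":0,"dz":0,"rx":0,"ry":0,"rz":0,"hand":0.085}]' 40
python3 -c "
from h import *
plan(.449,.001,.120,174)
i=grab('wrist');save(i,'pics/r1.png')"
```

```text
clock: 9.28
position: [0.6242, 0.0982, 0.1938]
ee_rot: [0.003, 0.054, 0.999, 0.0]
contact_force: [0.4, -0.2, -0.5]
width: 0.0851
gripper_force: 0.0
at [0.6242 0.0982 0.1938] ang 173.8 tilt z [ 5.2e-03  3.0e-04 -1.0e+00] | rz -0.2 dx 0.1641 dy -0.1149 dz 0.0738 q6 -1.42
```

View pics/r1.png

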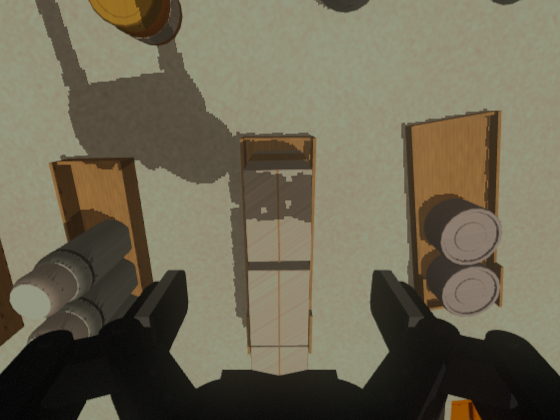

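The carton stands upright and square in its place at (278,220). Now the jar.

```bash
python3 -m pendant '[{"dx":0.0274,"dy":-0.0191,"dz":0,"rx":0,"ry":0,"rz":0,"hand":0.085},{"dx":0.0274,"dy":-0.0191,"dz":0,"rx":0,"ry":0,"rz":0,"hand":0.085},{"dx":0.0274,"dy":-0.0191,"dz":0,"rx":0,"ry":0,"rz":0,"hand":0.085},{"dx":0.0274,"dy":-0.0191,"dz":0.024,"rx":0,"ry":0,"rz":0,"hand":0.085},{"dx":0.0274,"dy":-0.0191,"dz":0.024,"rx":0,"ry":0,"rz":0,"hand":0.085},{"dx":0.0274,"dy":-0.0191,"dz":0.024,"rx":0,"ry":0,"rz":0,"hand":0.085},{"dx":0,"dy":0,"dz":0,"rx":0,"ry":0,"rz":0,"hand":0.085},{"dx":0,"dy":0,"dz":0,"rx":0,"ry":0,"rz":0,"hand":0.085},{"dx":0,"dy":0,"dz":0,"rx":0,"ry":0,"rz":0,"hand":0.085}]' 40
python3 -c "
from h import *
plan(.449,.001,.030,174)
i=grab('wrist');save(i,'pics/j1.png');print(proj(i,[.449,.001,.068]))"
```

```text
clock: 10.08
position: [0.447, 0.0018, 0.1185]
ee_rot: [-0.0, 0.054, 0.999, 0.0]
contact_force: [1.4, -0.6, 0.5]
width: 0.0852
gripper_force: 0.0
at [0.447  0.0018 0.1185] ang 173.8 tilt z [-8.e-04  4.e-04 -1.e+00] | rz -0.2 dx -0.0020 dy -0.0006 dz 0.0885 q6 -1.61
(np.float64(278.03518386013565), np.float64(237.66278065022425))
```

View pics/j1.png

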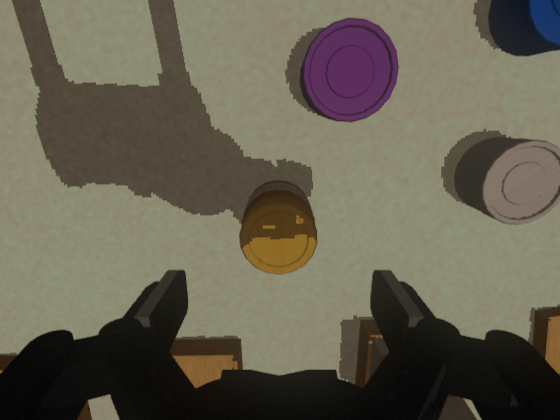

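The lid centre is at (279,236) and the prediction was (278,238), so the jar position is confirmed.

```bash
python3 -m pendant '[{"dx":-0.002,"dy":-0.0005,"dz":0.025,"rx":0,"ry":0,"rz":0,"hand":0.085},{"dx":0,"dy":0,"dz":0.025,"rx":0,"ry":0,"rz":0,"hand":0.085},{"dx":0,"dy":0,"dz":0.025,"rx":0,"ry":0,"rz":0,"hand":0.085},{"dx":0,"dy":0,"dz":0.0135,"rx":0,"ry":0,"rz":0,"hand":0.085},{"dx":0,"dy":0,"dz":0,"rx":0,"ry":0,"rz":0,"hand":0.07},{"dx":0,"dy":0,"dz":0,"rx":0,"ry":0,"rz":0,"hand":0.06},{"dx":0,"dy":0,"dz":0,"rx":0,"ry":0,"rz":0,"hand":0.054},{"dx":0,"dy":0,"dz":0,"rx":0,"ry":0,"rz":0,"hand":0.045},{"dx":0,"dy":0,"dz":0,"rx":0,"ry":0,"rz":0,"hand":0.045},{"dx":0,"dy":0,"dz":0,"rx":0,"ry":0,"rz":0,"hand":0.045},{"dx":0,"dy":0,"dz":0,"rx":0,"ry":0,"rz":0,"hand":0.045}]' 45
python3 -m pendant '[{"dx":0,"dy":0,"dz":0,"rx":0,"ry":0,"rz":0,"hand":0.045}]' 45
python3 -m pendant '[{"dx":0,"dy":0,"dz":-0.015,"rx":0,"ry":0,"rz":0,"hand":0.045},{"dx":0,"dy":0,"dz":-0.02,"rx":0,"ry":0,"rz":0,"hand":0.045},{"dx":0,"dy":0,"dz":-0.025,"rx":0,"ry":0,"rz":0,"hand":0.045},{"dx":0,"dy":0,"dz":-0.025,"rx":0,"ry":0,"rz":0,"hand":0.045},{"dx":0,"dy":0,"dz":-0.025,"rx":0,"ry":0,"rz":0,"hand":0.045},{"dx":0,"dy":0,"dz":0,"rx":0,"ry":0,"rz":0,"hand":0.045},{"dx":0,"dy":0,"dz":0,"rx":0,"ry":0,"rz":0,"hand":0.045}]' 45
python3 -c "
from h import *
plan(.6155,-.259,.033,173.5)"
```

```text
clock: 11.05
position: [0.4511, 0.0011, 0.0322]
ee_rot: [0.002, 0.054, 0.999, -0.0]
contact_force: [1.6, 0.6, 5.9]
width: 0.0526
gripper_force: 47.7
clock: 11.13
position: [0.451, 0.0011, 0.0322]
ee_rot: [0.002, 0.054, 0.999, -0.0]
contact_force: [0.7, 0.0, 7.3]
width: 0.0523
gripper_force: 47.7
clock: 11.72
position: [0.4493, 0.0011, 0.1417]
ee_rot: [0.001, 0.054, 0.999, -0.0]
contact_force: [-0.7, -0.4, -3.0]
width: 0.0521
gripper_force: 48.2
at [0.4493 0.0011 0.1417] ang 173.8 tilt z [ 2.5e-03 -3.0e-04 -1.0e+00] | rz 0.3 dx -0.1945 dy -0.2396 dz 0.1087 q6 -1.62
```

```bash
python3 -m pendant '[{"dx":-0.0162,"dy":-0.02,"dz":0,"rx":0,"ry":0,"rz":0.3,"hand":0.045},{"dx":-0.0162,"dy":-0.02,"dz":0,"rx":0,"ry":0,"rz":0,"hand":0.045},{"dx":-0.0162,"dy":-0.02,"dz":0,"rx":0,"ry":0,"rz":0,"hand":0.045},{"dx":-0.0162,"dy":-0.02,"dz":0,"rx":0,"ry":0,"rz":0,"hand":0.045},{"dx":-0.0162,"dy":-0.02,"dz":0,"rx":0,"ry":0,"rz":0,"hand":0.045},{"dx":-0.0162,"dy":-0.02,"dz":0,"rx":0,"ry":0,"rz":0,"hand":0.045},{"dx":-0.0162,"dy":-0.02,"dz":0,"rx":0,"ry":0,"rz":0,"hand":0.045},{"dx":-0.0162,"dy":-0.02,"dz":0,"rx":0,"ry":0,"rz":0,"hand":0.045},{"dx":-0.0162,"dy":-0.02,"dz":0,"rx":0,"ry":0,"rz":0,"hand":0.045},{"dx":-0.0162,"dy":-0.02,"dz":0,"rx":0,"ry":0,"rz":0,"hand":0.045},{"dx":-0.0162,"dy":-0.02,"dz":0,"rx":0,"ry":0,"rz":0,"hand":0.045},{"dx":-0.0162,"dy":-0.02,"dz":0,"rx":0,"ry":0,"rz":0,"hand":0.045}]' 45
python3 -m pendant '[{"dx":0,"dy":0,"dz":0,"rx":0,"ry":0,"rz":0,"hand":0.045},{"dx":0,"dy":0,"dz":0,"rx":0,"ry":0,"rz":0,"hand":0.045},{"dx":0,"dy":0,"dz":0,"rx":0,"ry":0,"rz":0,"hand":0.045}]' 45
python3 -c "
from h import *
plan(.6155,-.259,.036,173.5)
i=grab('wrist');save(i,'pics/j2.png');print([proj(i,[x,y,0.003]) for x,y in((.5768,-.261),(.6155,-.259))])"
```

```text
clock: 12.72
position: [0.6141, -0.2595, 0.1376]
ee_rot: [-0.002, 0.057, 0.998, 0.001]
contact_force: [0.6, 0.3, -2.6]
width: 0.052
gripper_force: 48.2
clock: 12.97
position: [0.6134, -0.2582, 0.1382]
ee_rot: [-0.002, 0.057, 0.998, 0.001]
contact_force: [0.0, -0.6, -2.6]
width: 0.0526
gripper_force: 48.2
at [ 0.6134 -0.2582  0.1382] ang 173.5 tilt z [-0.0046  0.0031 -1.    ] | rz -0.0 dx -0.0022 dy -0.0006 dz 0.1022 q6 -1.96
[(np.float64(270.5302501582332), np.float64(161.33773791653383)), (np.float64(277.85517479673547), np.float64(203.51209262217435))]
```

View pics/j2.png

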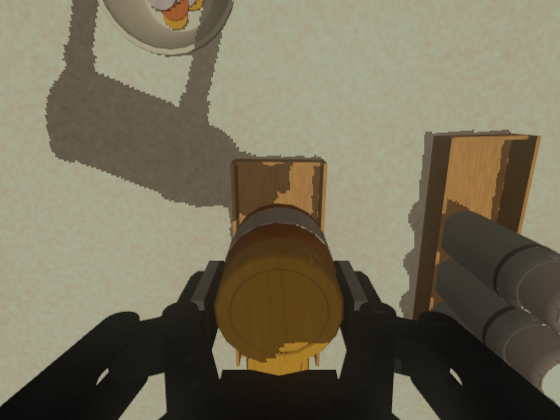

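The jar hangs over its place: the tray end spans columns 232-327 with its middle at 279.5, and the lid is at 279. Lowering.

```bash
python3 -m pendant '[{"dx":-0.002,"dy":0,"dz":0.02,"rx":0,"ry":0,"rz":0,"hand":0.045},{"dx":0,"dy":0,"dz":0.025,"rx":0,"ry":0,"rz":0,"hand":0.045},{"dx":0,"dy":0,"dz":0.025,"rx":0,"ry":0,"rz":0,"hand":0.045},{"dx":0,"dy":0,"dz":0.015,"rx":0,"ry":0,"rz":0,"hand":0.045},{"dx":0,"dy":0,"dz":0.01,"rx":0,"ry":0,"rz":0,"hand":0.045},{"dx":0,"dy":0,"dz":0.004,"rx":0,"ry":0,"rz":0,"hand":0.045},{"dx":0,"dy":0,"dz":0,"rx":0,"ry":0,"rz":0,"hand":0.045},{"dx":0,"dy":0,"dz":0,"rx":0,"ry":0,"rz":0,"hand":0.045}]' 45
```

```text
clock: 13.68
position: [0.6176, -0.2594, 0.0426]
ee_rot: [0.001, 0.056, 0.998, -0.0]
contact_force: [-0.3, -0.3, -1.1]
width: 0.0522
gripper_force: 48.2
```

```bash
python3 -m pendant '[{"dx":0.001,"dy":0.001,"dz":0.002,"rx":0,"ry":0,"rz":0,"hand":0.045},{"dx":0,"dy":0,"dz":0.002,"rx":0,"ry":0,"rz":0,"hand":0.045},{"dx":0,"dy":0,"dz":0.002,"rx":0,"ry":0,"rz":0,"hand":0.045},{"dx":0,"dy":0,"dz":0,"rx":0,"ry":0,"rz":0,"hand":0.045},{"dx":0,"dy":0,"dz":0,"rx":0,"ry":0,"rz":0,"hand":0.045}]' 45
```

```text
clock: 14.1
position: [0.6162, -0.2583, 0.0359]
ee_rot: [0.0, 0.057, 0.998, 0.0]
contact_force: [0.7, -0.4, -2.0]
width: 0.0522
gripper_force: 48.2
```

```bash
python3 -m pendant '[{"dx":0,"dy":0,"dz":0.001,"rx":0,"ry":0,"rz":0,"hand":0.045},{"dx":0,"dy":0,"dz":0,"rx":0,"ry":0,"rz":0,"hand":0.045},{"dx":0,"dy":0,"dz":0,"rx":0,"ry":0,"rz":0,"hand":0.045}]' 45
```

```text
clock: 14.35
position: [0.6164, -0.2585, 0.0353]
ee_rot: [0.0, 0.057, 0.998, -0.0]
contact_force: [-1.5, -0.1, 1.4]
width: 0.0523
gripper_force: 48.6
```

```bash
python3 -m pendant '[{"dx":0,"dy":0,"dz":0,"rx":0,"ry":0,"rz":0,"hand":0.056},{"dx":0,"dy":0,"dz":0,"rx":0,"ry":0,"rz":0,"hand":0.062},{"dx":0,"dy":0,"dz":0,"rx":0,"ry":0,"rz":0,"hand":0.07},{"dx":0,"dy":0,"dz":0,"rx":0,"ry":0,"rz":0,"hand":0.07},{"dx":0,"dy":0,"dz":0,"rx":0,"ry":0,"rz":0,"hand":0.07},{"dx":0,"dy":0,"dz":-0.02,"rx":0,"ry":0,"rz":0,"hand":0.07},{"dx":0,"dy":0,"dz":-0.035,"rx":0,"ry":0,"rz":0,"hand":0.07},{"dx":0,"dy":0,"dz":-0.035,"rx":0,"ry":0,"rz":0,"hand":0.085},{"dx":0,"dy":0,"dz":-0.035,"rx":0,"ry":0,"rz":0,"hand":0.085},{"dx":0,"dy":0,"dz":-0.035,"rx":0,"ry":0,"rz":0,"hand":0.085},{"dx":0,"dy":0,"dz":0,"rx":0,"ry":0,"rz":0,"hand":0.085},{"dx":0,"dy":0,"dz":0,"rx":0,"ry":0,"rz":0,"hand":0.085}]' 45
python3 -c "
from h import *
plan(.456,.3235,.200,174)
i=grab('wrist');save(i,'pics/j3.png')"
```

```text
clock: 15.35
position: [0.6176, -0.259, 0.1979]
ee_rot: [0.003, 0.057, 0.998, -0.001]
contact_force: [0.1, 1.3, -0.7]
width: 0.085
gripper_force: 0.0
at [ 0.6176 -0.259   0.1979] ang 173.5 tilt z [ 0.0056 -0.003  -1.    ] | rz -0.5 dx 0.2216 dy 0.5624 dz -0.0021 q6 -1.96
```

View pics/j3.png

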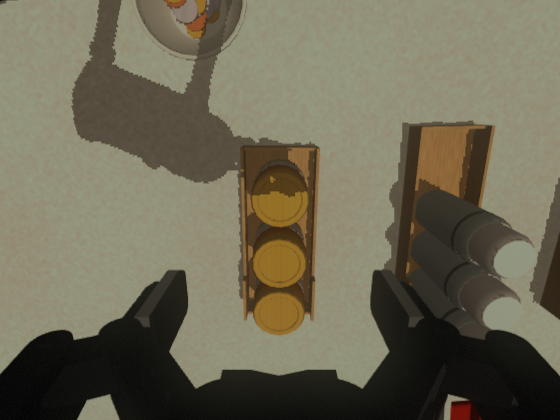

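The jar stands in its place at (279,195), in line with its row. Now to the can.

```bash
python3 -m pendant '[{"dx":0.0131,"dy":0.033,"dz":0,"rx":0,"ry":0,"rz":-0.5,"hand":0.085},{"dx":0.0131,"dy":0.033,"dz":0,"rx":0,"ry":0,"rz":0,"hand":0.085},{"dx":0.0131,"dy":0.033,"dz":0,"rx":0,"ry":0,"rz":0,"hand":0.085},{"dx":0.0131,"dy":0.033,"dz":0,"rx":0,"ry":0,"rz":0,"hand":0.085},{"dx":0.0131,"dy":0.033,"dz":0,"rx":0,"ry":0,"rz":0,"hand":0.085},{"dx":0.0131,"dy":0.033,"dz":0,"rx":0,"ry":0,"rz":0,"hand":0.085},{"dx":0.0131,"dy":0.033,"dz":0,"rx":0,"ry":0,"rz":0,"hand":0.085},{"dx":0.0131,"dy":0.033,"dz":0,"rx":0,"ry":0,"rz":0,"hand":0.085},{"dx":0.0131,"dy":0.033,"dz":0,"rx":0,"ry":0,"rz":0,"hand":0.085},{"dx":0.0131,"dy":0.033,"dz":0,"rx":0,"ry":0,"rz":0,"hand":0.085},{"dx":0.0131,"dy":0.033,"dz":0,"rx":0,"ry":0,"rz":0,"hand":0.085},{"dx":0.0131,"dy":0.033,"dz":0,"rx":0,"ry":0,"rz":0,"hand":0.085}]' 45
python3 -m pendant '[{"dx":0.0131,"dy":0.033,"dz":0,"rx":0,"ry":0,"rz":0,"hand":0.085},{"dx":0.0131,"dy":0.033,"dz":0,"rx":0,"ry":0,"rz":0,"hand":0.085},{"dx":0.0131,"dy":0.033,"dz":0,"rx":0,"ry":0,"rz":0,"hand":0.085},{"dx":0.0131,"dy":0.033,"dz":0,"rx":0,"ry":0,"rz":0,"hand":0.085},{"dx":0.0131,"dy":0.033,"dz":0,"rx":0,"ry":0,"rz":0,"hand":0.085},{"dx":0,"dy":0,"dz":0,"rx":0,"ry":0,"rz":0,"hand":0.085},{"dx":0,"dy":0,"dz":0,"rx":0,"ry":0,"rz":0,"hand":0.085},{"dx":0,"dy":0,"dz":0,"rx":0,"ry":0,"rz":0,"hand":0.085}]' 45
python3 -c "
from seg import *
plan(.456,.3235,.066,174)
i=grab('wrist');save(i,'pics/c1.png');print(proj(i,[.456,.3235,.128]))
for c in blobs(i,lambda h,r:(h[...,1]<38)&(h[...,2]>115)): print(cv2.contourArea(c),cv2.fitEllipse(c))"
```

```text
clock: 16.4
position: [0.4994, 0.1533, 0.1927]
ee_rot: [-0.002, 0.052, 0.999, -0.0]
contact_force: [1.2, 0.1, 0.4]
width: 0.0851
gripper_force: 0.0
clock: 17.07
position: [0.4527, 0.3222, 0.1932]
ee_rot: [-0.001, 0.052, 0.999, -0.001]
contact_force: [-0.3, 0.0, 0.0]
width: 0.0848
gripper_force: 0.0
at [0.4527 0.3222 0.1932] ang 174.1 tilt z [-0.0027 -0.0023 -1.    ] | rz 0.1 dx -0.0031 dy 0.0016 dz 0.1272 q6 -0.97
(np.float64(281.5087241863646), np.float64(231.3903124437831))
587.0 ((285.5995178222656, 236.89173889160156), (23.551528930664062, 35.598182678222656), 76.84374237060547)
195.5 ((446.3577575683594, 149.89633178710938), (15.380361557006836, 17.54603385925293), 64.2752456665039)
209.5 ((454.34442138671875, 124.24932861328125), (15.98862361907959, 17.78221893310547), 53.605892181396484)
218.0 ((462.62335205078125, 97.36486053466797), (16.106225967407227, 18.513809204101562), 45.893280029296875)
230.0 ((471.45623779296875, 69.15097045898438), (16.440961837768555, 19.396900177001953), 50.76466751098633)
238.5 ((480.7384033203125, 39.76994323730469), (16.87725830078125, 19.54630470275879), 46.41722869873047)
```

View pics/c1.png

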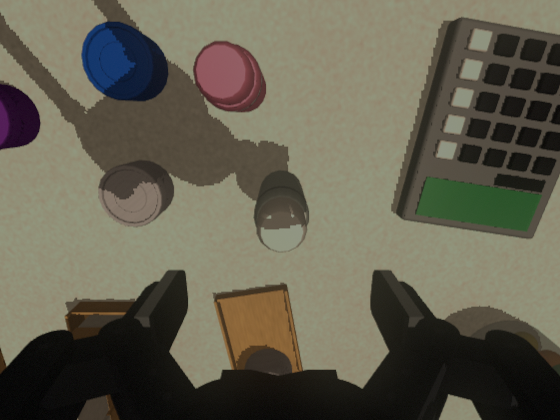

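The can (cap at about (282,228)) sits where predicted, with the pink look-alike clear at (230,75). Descending on it.

```bash
python3 -m pendant '[{"dx":-0.002,"dy":0.002,"dz":0.025,"rx":0,"ry":0,"rz":0,"hand":0.085},{"dx":0,"dy":0,"dz":0.025,"rx":0,"ry":0,"rz":0,"hand":0.085},{"dx":0,"dy":0,"dz":0.025,"rx":0,"ry":0,"rz":0,"hand":0.085},{"dx":0,"dy":0,"dz":0.025,"rx":0,"ry":0,"rz":0,"hand":0.085},{"dx":0,"dy":0,"dz":0.02,"rx":0,"ry":0,"rz":0,"hand":0.085},{"dx":0,"dy":0,"dz":0.007,"rx":0,"ry":0,"rz":0,"hand":0.085},{"dx":0,"dy":0,"dz":0,"rx":0,"ry":0,"rz":0,"hand":0.085},{"dx":0,"dy":0,"dz":0,"rx":0,"ry":0,"rz":0,"hand":0.07},{"dx":0,"dy":0,"dz":0,"rx":0,"ry":0,"rz":0,"hand":0.06},{"dx":0,"dy":0,"dz":0,"rx":0,"ry":0,"rz":0,"hand":0.05},{"dx":0,"dy":0,"dz":0,"rx":0,"ry":0,"rz":0,"hand":0.038},{"dx":0,"dy":0,"dz":0,"rx":0,"ry":0,"rz":0,"hand":0.038}]' 40
python3 -m pendant '[{"dx":0,"dy":0,"dz":0,"rx":0,"ry":0,"rz":0,"hand":0.038},{"dx":0,"dy":0,"dz":0,"rx":0,"ry":0,"rz":0,"hand":0.038},{"dx":0,"dy":0,"dz":0,"rx":0,"ry":0,"rz":0,"hand":0.038}]' 40
```

```text
clock: 18.12
position: [0.4568, 0.3249, 0.0695]
ee_rot: [0.001, 0.052, 0.999, 0.0]
contact_force: [0.7, -2.4, 6.0]
width: 0.0438
gripper_force: 40.3
clock: 18.37
position: [0.4568, 0.3249, 0.0694]
ee_rot: [0.001, 0.052, 0.999, 0.0]
contact_force: [-0.7, -1.3, 6.6]
width: 0.0444
gripper_force: 40.3
```

```bash
python3 -m pendant '[{"dx":0,"dy":0,"dz":-0.015,"rx":0,"ry":0,"rz":0,"hand":0.038},{"dx":0,"dy":0,"dz":-0.025,"rx":0,"ry":0,"rz":0,"hand":0.038},{"dx":0,"dy":0,"dz":-0.025,"rx":0,"ry":0,"rz":0,"hand":0.038},{"dx":0,"dy":0,"dz":-0.025,"rx":0,"ry":0,"rz":0,"hand":0.038},{"dx":0,"dy":0,"dz":-0.025,"rx":0,"ry":0,"rz":0,"hand":0.038},{"dx":0,"dy":0,"dz":-0.025,"rx":0,"ry":0,"rz":-0.6,"hand":0.038},{"dx":0,"dy":0,"dz":0,"rx":0,"ry":0,"rz":0,"hand":0.038},{"dx":0,"dy":0,"dz":0,"rx":0,"ry":0,"rz":0,"hand":0.038}]' 40
python3 -c "
from h import *
plan(.610,-.088,.0725,174.7)"
```

```text
clock: 19.03
position: [0.4563, 0.3253, 0.2091]
ee_rot: [0.001, 0.047, 0.999, 0.001]
contact_force: [0.4, 1.0, -1.9]
width: 0.0439
gripper_force: 41.4
at [0.4563 0.3253 0.2091] ang 174.6 tilt z [ 0.003   0.0018 -1.    ] | rz -0.1 dx -0.1913 dy -0.3973 dz 0.1366 q6 -0.98
```

```bash
python3 -m pendant '[{"dx":-0.012,"dy":-0.0248,"dz":0,"rx":0,"ry":0,"rz":0,"hand":0.038},{"dx":-0.012,"dy":-0.0248,"dz":0,"rx":0,"ry":0,"rz":0,"hand":0.038},{"dx":-0.012,"dy":-0.0248,"dz":0,"rx":0,"ry":0,"rz":0,"hand":0.038},{"dx":-0.012,"dy":-0.0248,"dz":0,"rx":0,"ry":0,"rz":0,"hand":0.038},{"dx":-0.012,"dy":-0.0248,"dz":0,"rx":0,"ry":0,"rz":0,"hand":0.038},{"dx":-0.012,"dy":-0.0248,"dz":0,"rx":0,"ry":0,"rz":0,"hand":0.038},{"dx":-0.012,"dy":-0.0248,"dz":0,"rx":0,"ry":0,"rz":0,"hand":0.038},{"dx":-0.012,"dy":-0.0248,"dz":0,"rx":0,"ry":0,"rz":0,"hand":0.038}]' 40
python3 -m pendant '[{"dx":-0.012,"dy":-0.0248,"dz":0,"rx":0,"ry":0,"rz":0,"hand":0.038},{"dx":-0.012,"dy":-0.0248,"dz":0,"rx":0,"ry":0,"rz":0,"hand":0.038},{"dx":-0.012,"dy":-0.0248,"dz":0,"rx":0,"ry":0,"rz":0,"hand":0.038},{"dx":-0.012,"dy":-0.0248,"dz":0,"rx":0,"ry":0,"rz":0,"hand":0.038},{"dx":-0.012,"dy":-0.0248,"dz":0,"rx":0,"ry":0,"rz":0,"hand":0.038},{"dx":-0.012,"dy":-0.0248,"dz":0,"rx":0,"ry":0,"rz":0,"hand":0.038},{"dx":-0.012,"dy":-0.0248,"dz":0,"rx":0,"ry":0,"rz":0,"hand":0.038},{"dx":-0.012,"dy":-0.0248,"dz":0,"rx":0,"ry":0,"rz":0,"hand":0.038},{"dx":0,"dy":0,"dz":0,"rx":0,"ry":0,"rz":0,"hand":0.038},{"dx":0,"dy":0,"dz":0,"rx":0,"ry":0,"rz":0,"hand":0.038},{"dx":0,"dy":0,"dz":0,"rx":0,"ry":0,"rz":0,"hand":0.038}]' 40
python3 -c "
from h import *
plan(.610,-.088,.0725,174.7)
i=grab('wrist');save(i,'pics/c2.png');print([proj(i,[x,y,0.0]) for x,y in((.5758,-.087),)])"
```

```text
clock: 19.7
position: [0.5316, 0.1169, 0.2055]
ee_rot: [-0.002, 0.047, 0.999, -0.0]
contact_force: [0.5, -0.0, -2.3]
width: 0.0441
gripper_force: 41.5
clock: 20.62
position: [0.6084, -0.0877, 0.2058]
ee_rot: [-0.002, 0.047, 0.999, 0.001]
contact_force: [-0.6, 0.9, -1.7]
width: 0.0442
gripper_force: 41.5
at [ 0.6084 -0.0877  0.2058] ang 174.6 tilt z [-0.0039  0.0019 -1.    ] | rz -0.1 dx -0.0016 dy -0.0001 dz 0.1333 q6 -1.73
[(np.float64(276.3763547797674), np.float64(155.31755092782282))]
```

View pics/c2.png

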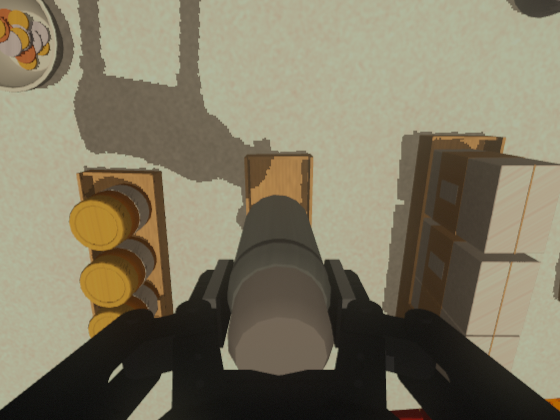

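The tray end spans 246-312 with its middle at 279, and the can's axis is at 280, so it is lined up. I've now viewed 13 pictures, so I'll keep the last one for the end. Lowering.

```bash
python3 -m pendant '[{"dx":0,"dy":0,"dz":0.025,"rx":0,"ry":0,"rz":0,"hand":0.038},{"dx":0,"dy":0,"dz":0.025,"rx":0,"ry":0,"rz":0,"hand":0.038},{"dx":0,"dy":0,"dz":0.025,"rx":0,"ry":0,"rz":0,"hand":0.038},{"dx":0,"dy":0,"dz":0.025,"rx":0,"ry":0,"rz":0,"hand":0.038},{"dx":0,"dy":0,"dz":0.015,"rx":0,"ry":0,"rz":0,"hand":0.038},{"dx":0,"dy":0,"dz":0.01,"rx":0,"ry":0,"rz":0,"hand":0.038},{"dx":0,"dy":0,"dz":0.004,"rx":0,"ry":0,"rz":0,"hand":0.038},{"dx":0,"dy":0,"dz":0,"rx":0,"ry":0,"rz":0,"hand":0.038},{"dx":0,"dy":0,"dz":0,"rx":0,"ry":0,"rz":0,"hand":0.038}]' 40
```

```text
clock: 21.42
position: [0.6103, -0.0881, 0.0796]
ee_rot: [0.001, 0.047, 0.999, -0.0]
contact_force: [0.1, 0.8, -2.1]
width: 0.044
gripper_force: 41.6
```

```bash
python3 -m pendant '[{"dx":0,"dy":0,"dz":0.001,"rx":0,"ry":0,"rz":0,"hand":0.038},{"dx":0,"dy":0,"dz":0,"rx":0,"ry":0,"rz":0,"hand":0.038},{"dx":0,"dy":0,"dz":0,"rx":0,"ry":0,"rz":0,"hand":0.038}]' 40
```

```text
clock: 21.67
position: [0.6102, -0.0884, 0.0787]
ee_rot: [0.001, 0.047, 0.999, -0.0]
contact_force: [-0.3, 0.8, -1.4]
width: 0.0441
gripper_force: 41.6
```

```bash
python3 -m pendant '[{"dx":0,"dy":0,"dz":0.002,"rx":0,"ry":0,"rz":0,"hand":0.038},{"dx":0,"dy":0,"dz":0.002,"rx":0,"ry":0,"rz":0,"hand":0.038},{"dx":0,"dy":0,"dz":0.0015,"rx":0,"ry":0,"rz":0,"hand":0.038},{"dx":0,"dy":0,"dz":0,"rx":0,"ry":0,"rz":0,"hand":0.038},{"dx":0,"dy":0,"dz":0,"rx":0,"ry":0,"rz":0,"hand":0.038}]' 40
```

```text
clock: 22.08
position: [0.6098, -0.0884, 0.0725]
ee_rot: [0.0, 0.047, 0.999, 0.0]
contact_force: [0.6, -0.9, 0.7]
width: 0.0438
gripper_force: 41.6
```

```bash
python3 -m pendant '[{"dx":0,"dy":0,"dz":0.001,"rx":0,"ry":0,"rz":0,"hand":0.038},{"dx":0,"dy":0,"dz":0,"rx":0,"ry":0,"rz":0,"hand":0.038},{"dx":0,"dy":0,"dz":0,"rx":0,"ry":0,"rz":0,"hand":0.038}]' 40
```

```text
clock: 22.33
position: [0.61, -0.0885, 0.0725]
ee_rot: [0.001, 0.047, 0.999, -0.0]
contact_force: [-1.1, 0.8, 6.8]
width: 0.044
gripper_force: 42.3
```

```bash
python3 -m pendant '[{"dx":0,"dy":0,"dz":-0.0005,"rx":0,"ry":0,"rz":0,"hand":0.048},{"dx":0,"dy":0,"dz":0,"rx":0,"ry":0,"rz":0,"hand":0.055},{"dx":0,"dy":0,"dz":0,"rx":0,"ry":0,"rz":0,"hand":0.065},{"dx":0,"dy":0,"dz":0,"rx":0,"ry":0,"rz":0,"hand":0.065},{"dx":0,"dy":0,"dz":0,"rx":0,"ry":0,"rz":0,"hand":0.065},{"dx":0,"dy":0,"dz":-0.02,"rx":0,"ry":0,"rz":0,"hand":0.065},{"dx":0,"dy":0,"dz":-0.03,"rx":0,"ry":0,"rz":0,"hand":0.065},{"dx":0,"dy":0,"dz":-0.03,"rx":0,"ry":0,"rz":0,"hand":0.065},{"dx":0,"dy":0,"dz":-0.03,"rx":0,"ry":0,"rz":0,"hand":0.085},{"dx":0,"dy":0,"dz":-0.03,"rx":0,"ry":0,"rz":0,"hand":0.085},{"dx":0,"dy":0,"dz":0,"rx":0,"ry":0,"rz":0,"hand":0.085},{"dx":0,"dy":0,"dz":0,"rx":0,"ry":0,"rz":0,"hand":0.085}]' 40
python3 -c "
from seg import *
plan(.438,.180,.13,183)
i=grab('wrist');save(i,'pics/c3.png');print(proj(i,[.61,-.0885,.131]))
for c in blobs(i,lambda h,r:(h[...,1]<38)&(h[...,2]>110)): print(cv2.contourArea(c),cv2.fitEllipse(c))"
```

```text
clock: 23.33
position: [0.6108, -0.0886, 0.2139]
ee_rot: [0.002, 0.047, 0.999, -0.0]
contact_force: [0.2, 0.4, -0.9]
width: 0.085
gripper_force: 0.0
at [ 0.6108 -0.0886  0.2139] ang 174.6 tilt z [ 0.0046 -0.0011 -1.    ] | rz -8.4 dx 0.1585 dy 0.2773 dz 0.0839 q6 -1.73
(np.float64(279.07053323111637), np.float64(217.33352006977682))
868.0 ((280.2743225097656, 279.510009765625), (31.416473388671875, 35.28061294555664), 88.91949462890625)
588.5 ((277.89617919921875, 223.02392578125), (21.076187133789062, 39.85772705078125), 82.05134582519531)
```

The can's lit cap is at (278,223) against a prediction of (279,217), so it is standing. Now the tin.

```bash
python3 -m pendant '[{"dx":0,"dy":0,"dz":0,"rx":0,"ry":0,"rz":-4.2,"hand":0.085},{"dx":0,"dy":0,"dz":0,"rx":0,"ry":0,"rz":-4.2,"hand":0.085},{"dx":0.016,"dy":0.0277,"dz":0,"rx":0,"ry":0,"rz":0,"hand":0.085},{"dx":0.016,"dy":0.0277,"dz":0,"rx":0,"ry":0,"rz":0,"hand":0.085},{"dx":0.016,"dy":0.0277,"dz":0,"rx":0,"ry":0,"rz":0,"hand":0.085},{"dx":0.016,"dy":0.0277,"dz":0,"rx":0,"ry":0,"rz":0,"hand":0.085},{"dx":0.016,"dy":0.0277,"dz":0,"rx":0,"ry":0,"rz":0,"hand":0.085},{"dx":0.016,"dy":0.0277,"dz":0,"rx":0,"ry":0,"rz":0,"hand":0.085},{"dx":0.016,"dy":0.0277,"dz":0,"rx":0,"ry":0,"rz":0,"hand":0.085},{"dx":0.016,"dy":0.0277,"dz":0.025,"rx":0,"ry":0,"rz":0,"hand":0.085},{"dx":0.016,"dy":0.0277,"dz":0.03,"rx":0,"ry":0,"rz":0,"hand":0.085},{"dx":0.016,"dy":0.0277,"dz":0.03,"rx":0,"ry":0,"rz":0,"hand":0.085}]' 45
python3 -m pendant '[{"dx":0,"dy":0,"dz":0,"rx":0,"ry":0,"rz":0,"hand":0.085},{"dx":0,"dy":0,"dz":0,"rx":0,"ry":0,"rz":0,"hand":0.085},{"dx":0,"dy":0,"dz":0,"rx":0,"ry":0,"rz":0,"hand":0.085}]' 45
python3 -c "
from seg import *
plan(.438,.180,.010,183)
i=grab('wrist');save(i,'pics/t1.png');u,v=proj(i,[.438,.18,.04]);print(u,v)
for c in blobs(i,lambda h,r:(r[...,0]-r[...,1]>6)&(h[...,1]<75)&(h[...,2]>60)): 
  if cv2.pointPolygonTest(c,(u,v),False)>=0: print(cv2.contourArea(c),cv2.boundingRect(c),cv2.fitEllipse(c))
g=cv2.cvtColor(i['frame'],cv2.COLOR_RGB2GRAY);print(cv2.HoughCircles(g[140:330,180:380],cv2.HOUGH_GRADIENT,1,60,param1=60,param2=18,minRadius=33,maxRadius=50))"
```

```text
clock: 24.38
position: [0.4351, 0.1781, 0.1279]
ee_rot: [-0.001, -0.026, 1.0, -0.0]
contact_force: [1.5, 0.2, -1.0]
width: 0.0851
gripper_force: 0.0
clock: 24.63
position: [0.437, 0.177, 0.129]
ee_rot: [-0.001, -0.027, 1.0, -0.0]
contact_force: [1.0, 1.0, 0.4]
width: 0.0849
gripper_force: 0.0
at [0.437 0.177 0.129] ang -176.9 tilt z [-0.0012 -0.0007 -1.    ] | rz 0.1 dx -0.0012 dy 0.0029 dz 0.1190 q6 -1.39
283.00172924511526 218.03028554429804
24092.5 (13, 0, 309, 255) ((165.8506317138672, 114.67475128173828), (149.6902313232422, 331.24114990234375), 130.99459838867188)
[[[101.5  75.5  35.8]]]
```

Hough gives the lid centre at (281.5,215.5) and the prediction was (283,218), agreeing within 2 mm.

```bash
python3 -m pendant '[{"dx":0,"dy":0.0022,"dz":0.025,"rx":0,"ry":0,"rz":0,"hand":0.085},{"dx":0,"dy":0,"dz":0.025,"rx":0,"ry":0,"rz":0,"hand":0.085},{"dx":0,"dy":0,"dz":0.025,"rx":0,"ry":0,"rz":0,"hand":0.085},{"dx":0,"dy":0,"dz":0.025,"rx":0,"ry":0,"rz":0,"hand":0.085},{"dx":0,"dy":0,"dz":0.014,"rx":0,"ry":0,"rz":0,"hand":0.085},{"dx":0,"dy":0,"dz":0.006,"rx":0,"ry":0,"rz":0,"hand":0.085},{"dx":0,"dy":0,"dz":0,"rx":0,"ry":0,"rz":0,"hand":0.085},{"dx":0,"dy":0,"dz":0,"rx":0,"ry":0,"rz":0,"hand":0.072},{"dx":0,"dy":0,"dz":0,"rx":0,"ry":0,"rz":0,"hand":0.064},{"dx":0,"dy":0,"dz":0,"rx":0,"ry":0,"rz":0,"hand":0.055},{"dx":0,"dy":0,"dz":0,"rx":0,"ry":0,"rz":0,"hand":0.055},{"dx":0,"dy":0,"dz":0,"rx":0,"ry":0,"rz":0,"hand":0.055}]' 45
python3 -m pendant '[{"dx":0,"dy":0,"dz":0,"rx":0,"ry":0,"rz":0,"hand":0.055},{"dx":0,"dy":0,"dz":0,"rx":0,"ry":0,"rz":0,"hand":0.055}]' 45
python3 -m pendant '[{"dx":0,"dy":0,"dz":-0.015,"rx":0,"ry":0,"rz":0,"hand":0.055},{"dx":0,"dy":0,"dz":-0.025,"rx":0,"ry":0,"rz":0,"hand":0.055},{"dx":0,"dy":0,"dz":-0.025,"rx":0,"ry":0,"rz":0,"hand":0.055},{"dx":0,"dy":0,"dz":-0.025,"rx":0,"ry":0,"rz":0,"hand":0.055},{"dx":0,"dy":0,"dz":0,"rx":0,"ry":0,"rz":0,"hand":0.055},{"dx":0,"dy":0,"dz":0,"rx":0,"ry":0,"rz":0,"hand":0.055}]' 45
python3 -c "
from h import *
plan(.618,.279,.014,183.5)"
```

```text
clock: 25.68
position: [0.4386, 0.1794, 0.0114]
ee_rot: [0.002, -0.026, 1.0, 0.0]
contact_force: [-0.2, -2.2, 5.8]
width: 0.0607
gripper_force: 49.2
clock: 25.85
position: [0.4386, 0.1794, 0.0114]
ee_rot: [0.002, -0.026, 1.0, 0.0]
contact_force: [0.9, -3.2, 5.6]
width: 0.0605
gripper_force: 49.2
clock: 26.35
position: [0.438, 0.1798, 0.1012]
ee_rot: [0.002, -0.026, 1.0, 0.001]
contact_force: [0.2, 0.5, -2.0]
width: 0.0608
gripper_force: 49.7
at [0.438  0.1798 0.1012] ang -177.0 tilt z [ 0.004   0.0012 -1.    ] | rz -0.5 dx -0.1858 dy 0.0881 dz 0.0872 q6 -1.38
```

```bash
python3 -m pendant '[{"dx":-0.0232,"dy":0.011,"dz":0,"rx":0,"ry":0,"rz":-0.5,"hand":0.055},{"dx":-0.0232,"dy":0.011,"dz":0,"rx":0,"ry":0,"rz":0,"hand":0.055},{"dx":-0.0232,"dy":0.011,"dz":0,"rx":0,"ry":0,"rz":0,"hand":0.055},{"dx":-0.0232,"dy":0.011,"dz":0,"rx":0,"ry":0,"rz":0,"hand":0.055},{"dx":-0.0232,"dy":0.011,"dz":0,"rx":0,"ry":0,"rz":0,"hand":0.055},{"dx":-0.0232,"dy":0.011,"dz":0,"rx":0,"ry":0,"rz":0,"hand":0.055},{"dx":-0.0232,"dy":0.011,"dz":0,"rx":0,"ry":0,"rz":0,"hand":0.055},{"dx":-0.0232,"dy":0.011,"dz":0,"rx":0,"ry":0,"rz":0,"hand":0.055},{"dx":0,"dy":0,"dz":0,"rx":0,"ry":0,"rz":0,"hand":0.055},{"dx":0,"dy":0,"dz":0,"rx":0,"ry":0,"rz":0,"hand":0.055},{"dx":0,"dy":0,"dz":0,"rx":0,"ry":0,"rz":0,"hand":0.055}]' 45
python3 -c "
from seg import *
plan(.618,.279,.0144,183.5)
i=grab('wrist');save(i,'pics/t2.png');print(proj(i,[.575,.2765,0]))
for c in blobs(i,lambda h,r:(h[...,0]<19)&(h[...,1]>100)&(h[...,1]<190),300):
  x=c[:,0,:];n=x[x[:,1]<x[:,1].min()+9];print(cv2.boundingRect(c),n[:,0].min(),n[:,0].max(),x[:,1].min())"
```

```text
clock: 27.27
position: [0.6151, 0.2778, 0.0976]
ee_rot: [-0.002, -0.031, 1.0, -0.001]
contact_force: [-0.2, -0.0, -2.3]
width: 0.0608
gripper_force: 49.7
at [0.6151 0.2778 0.0976] ang -176.5 tilt z [-0.0047 -0.0016 -1.    ] | rz 0.0 dx -0.0030 dy 0.0010 dz 0.0832 q6 -1.31
(np.float64(280.8968981619869), np.float64(163.03750913942505))
(0, 167, 61, 133) 0 53 167
(220, 161, 121, 87) 220 340 161
(0, 137, 98, 163) 0 50 137
```

The tray edge is centred at column 280 (220-340), as predicted. Lowering the tin.

```bash
python3 -m pendant '[{"dx":-0.0015,"dy":0.0007,"dz":0.02,"rx":0,"ry":0,"rz":0,"hand":0.055},{"dx":0,"dy":0,"dz":0.025,"rx":0,"ry":0,"rz":0,"hand":0.055},{"dx":0,"dy":0,"dz":0.02,"rx":0,"ry":0,"rz":0,"hand":0.055},{"dx":0,"dy":0,"dz":0.01,"rx":0,"ry":0,"rz":0,"hand":0.055},{"dx":0,"dy":0,"dz":0.003,"rx":0,"ry":0,"rz":0,"hand":0.055},{"dx":0,"dy":0,"dz":0,"rx":0,"ry":0,"rz":0,"hand":0.055},{"dx":0,"dy":0,"dz":0,"rx":0,"ry":0,"rz":0,"hand":0.055}]' 45
```

```text
clock: 27.9
position: [0.619, 0.2793, 0.0229]
ee_rot: [0.001, -0.031, 1.0, 0.0]
contact_force: [-0.1, 0.2, -1.7]
width: 0.0606
gripper_force: 49.7
```

```bash
python3 -m pendant '[{"dx":0,"dy":0,"dz":0.002,"rx":0,"ry":0,"rz":0,"hand":0.055},{"dx":0,"dy":0,"dz":0,"rx":0,"ry":0,"rz":0,"hand":0.055},{"dx":0,"dy":0,"dz":0,"rx":0,"ry":0,"rz":0,"hand":0.055}]' 45
```

```text
clock: 28.15
position: [0.6189, 0.2794, 0.0208]
ee_rot: [0.001, -0.031, 1.0, 0.0]
contact_force: [-0.5, -0.2, -2.0]
width: 0.061
gripper_force: 49.7
```

```bash
python3 -m pendant '[{"dx":0,"dy":0,"dz":0.002,"rx":0,"ry":0,"rz":0,"hand":0.055},{"dx":0,"dy":0,"dz":0.002,"rx":0,"ry":0,"rz":0,"hand":0.055},{"dx":0,"dy":0,"dz":0.0015,"rx":0,"ry":0,"rz":0,"hand":0.055},{"dx":0,"dy":0,"dz":0,"rx":0,"ry":0,"rz":0,"hand":0.055},{"dx":0,"dy":0,"dz":0,"rx":0,"ry":0,"rz":0,"hand":0.055}]' 45
```

```text
clock: 28.57
position: [0.6184, 0.2792, 0.0145]
ee_rot: [-0.0, -0.031, 1.0, 0.0]
contact_force: [-1.6, -0.1, 0.2]
width: 0.0606
gripper_force: 50.1
```

```bash
python3 -m pendant '[{"dx":0,"dy":0,"dz":0.001,"rx":0,"ry":0,"rz":0,"hand":0.055},{"dx":0,"dy":0,"dz":0,"rx":0,"ry":0,"rz":0,"hand":0.055},{"dx":0,"dy":0,"dz":0,"rx":0,"ry":0,"rz":0,"hand":0.055}]' 45
```

```text
clock: 28.82
position: [0.6184, 0.2792, 0.0144]
ee_rot: [0.0, -0.031, 1.0, 0.0]
contact_force: [-2.3, -0.9, 5.6]
width: 0.0609
gripper_force: 50.7
```

```bash
python3 -m pendant '[{"dx":0,"dy":0,"dz":-0.0005,"rx":0,"ry":0,"rz":0,"hand":0.064},{"dx":0,"dy":0,"dz":0,"rx":0,"ry":0,"rz":0,"hand":0.07},{"dx":0,"dy":0,"dz":0,"rx":0,"ry":0,"rz":0,"hand":0.076},{"dx":0,"dy":0,"dz":0,"rx":0,"ry":0,"rz":0,"hand":0.078},{"dx":0,"dy":0,"dz":0,"rx":0,"ry":0,"rz":0,"hand":0.078},{"dx":0,"dy":0,"dz":-0.015,"rx":0,"ry":0,"rz":0,"hand":0.078},{"dx":0,"dy":0,"dz":-0.03,"rx":0,"ry":0,"rz":0,"hand":0.078},{"dx":0,"dy":0,"dz":-0.04,"rx":0,"ry":0,"rz":0,"hand":0.078},{"dx":0,"dy":0,"dz":-0.04,"rx":0,"ry":0,"rz":0,"hand":0.085},{"dx":0,"dy":0,"dz":-0.04,"rx":0,"ry":0,"rz":0,"hand":0.085},{"dx":0.02,"dy":0,"dz":-0.03,"rx":0,"ry":0,"rz":0,"hand":0.085},{"dx":0.03,"dy":0,"dz":-0.02,"rx":0,"ry":0,"rz":0,"hand":0.085}]' 45
python3 -m pendant '[{"dx":0.03,"dy":0.03,"dz":0,"rx":0,"ry":0,"rz":0,"hand":0.085},{"dx":0.03,"dy":0.03,"dz":0,"rx":0,"ry":0,"rz":0,"hand":0.085},{"dx":0.03,"dy":0.03,"dz":0,"rx":0,"ry":0,"rz":0,"hand":0.085},{"dx":0.03,"dy":0.03,"dz":0,"rx":0,"ry":0,"rz":0,"hand":0.085},{"dx":0.03,"dy":0.03,"dz":0,"rx":0,"ry":0,"rz":0,"hand":0.085},{"dx":0,"dy":0,"dz":0,"rx":0,"ry":0,"rz":0,"hand":0.085},{"dx":0,"dy":0,"dz":0,"rx":0,"ry":0,"rz":0,"hand":0.085}]' 45
python3 -c "
from h import *
s=grab('scene')['frame'][110:330,75:365];t=grab('top')['frame'][75:275,190:480]
cv2.imwrite('pics/fin.png',cv2.resize(np.vstack([s,t]),None,fx=1.42,fy=1.42,interpolation=cv2.INTER_CUBIC)[:,:,::-1])"
```

```text
clock: 29.82
position: [0.5718, 0.2766, 0.2324]
ee_rot: [0.004, -0.03, 1.0, 0.001]
contact_force: [0.5, 0.4, 0.4]
width: 0.085
gripper_force: 0.0
clock: 30.4
position: [0.4106, 0.4155, 0.229]
ee_rot: [0.0, -0.033, 0.999, 0.0]
contact_force: [-0.1, -0.2, -0.5]
width: 0.0849
gripper_force: 0.0
```

View pics/fin.png

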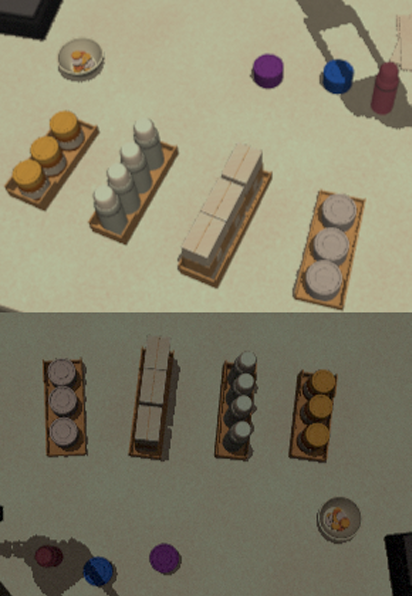

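All four stand upright in their own trays: jar (64,125), can (147,140), carton (240,165) and tin (339,210). The bowl is where it was.

```bash
python3 -c "
from rig import manip
print(manip.sign_off())"
```

```text
the job is handed in; nothing more can be done
None
```

The carton, jar, can and tin each stand upright and released in the empty place of their own tray, the bowl and calculator were never touched, and the job was handed in at about 30 s of the 112 s allowed.

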